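Cap the spigot in the desk service box

TASK

Lever up the closed cover of the desk service box with the flat steel blade, put in at the notch in the box's front (keep the gripper itself off the cover until the blade has raised it), open the cover to about upright or beyond so that it stays, and lay the blade back flat on the desk. Then set the orange dust cap on the brass spigot inside the box and press it straight down until it clicks, and keep pressing after the force drops until it is fully home. Finish while still gripping the cap by its boss and pressing it down firmly, and leave the mouse, the calculator and the pen pot where they are.

Things in the scene. Friction and masses are not known exactly. Their poses are not given: they have to be found in the camera images.
- box: Desk service box, grey plastic, fixed to the desk, 130 (x) x 170 (y) x 76 (z) mm, walls 5 mm, floor 4 mm thick, open at the top under its cover. Origin: centre of its underside. Its x axis points from its front wall (with the notch, towards the robot) to its hinge side; z up. The spigot stands in the middle of it.
- notch (a point): Middle of the notch in the box's front wall, on the outer face (box frame -65, 0, 69 mm). The notch is open at the top, 50 mm wide (box y) and 14 mm high, from 62 to 76 mm above the desk; the shut cover closes its top, and the cover's underside there is 76.5 mm above the desk. A blade pushed in along the box's x axis comes under the cover.
- hinge (a point): Middle of the cover's hinge axis (box frame 62, 0, 79.5 mm), which runs along the box's y axis.
- lid (a joint): Cover angle, rad: 0 shut, growing as the front edge swings up and over to the hinge side, stop at 1.9. The hinge is stiff (friction about 0.1 N m, lifting at the front edge takes 1 to 2 N), so the cover stays at any angle. No handle.
- cover: The cover, a dark grey plate 127 x 170 x 6 mm carried by joint lid. Origin on the hinge axis; when shut its x axis is the box's x axis, and the plate reaches from -1 to -128 mm along its x and +-3 mm along its z.
- cover_edge (a point): Middle of the lower front edge of the cover, 128 mm from the hinge axis. A yellow stripe on the cover's top, 50 mm wide, marks the notch below.
- spigot: Brass spigot fixed upright in the box: diameter 21 mm, 4 mm chamfer to 13 mm diameter at the top, foot 34 mm wide, 6 mm high. Top 42 mm above the desk (34 mm below the box rim). Four steel spring balls stick out of its sides to 29 mm diameter, centres 7 mm below the top. A black spring-loaded seal button stands 2.5 mm proud of the top. Origin: centre of the foot's underside, 4 mm above the desk.
- spigot_top (a point): Centre of the spigot's brass top face. The seal button there (9 mm wide) takes about 3 N to start moving and 6 N to sink flush; it lifts a released cap about 2 mm.
- cap: Orange dust cap, about 30 g, loose on the desk, mouth down: skirt 42 mm diameter with a flat shoulder 22 mm above its rim; on that a grip boss, 26 mm diameter, 20 mm high (top 42 mm above the rim). Hollow from below, 18 mm deep: a lip of 25 mm bore in the lowest 4 mm, 33 mm bore above. Origin: centre of the rim plane (underside), z up.
- cap_roof (a point): Centre of the cap's inner roof, 18 mm above its rim. Pressed on, the lip meets the balls 15 mm before home and takes about 8 to 15 N to pass; then it clicks: the force drops and the cap pulls itself down to about 3 mm before home, where the seal stops it. Home: seal flush, roof on spigot_top; rim 24, shoulder 46, boss top 66 mm above the desk.
- blade: Flat pry blade lying loose on the desk, about 70 g: blue handle 95 (x) x 18 (y) x 16 (z) mm, then a straight steel blade 85 mm long, 16 mm wide and 2.5 mm thick, at half the handle's height (8 mm). Origin: underside of the handle where the blade begins; its x axis points to the tip (handle x from -95 to 0, blade 0 to 85 mm), z up.
- blade_grip (a point): Place to grip the handle, near the centre of mass: 30 mm behind the blade's root, at half height (8 mm above the underside).
- blade_tip (a point): Middle of the blade's tip, 85 mm ahead of the blade's root, 115 mm ahead of blade_grip.
- mouse: Black computer mouse 100 x 58 x 32 mm, a bystander. Origin: centre of its underside.
- calculator: Beige desk calculator 150 x 100 x 16 mm, a bystander. Origin: centre of its underside.
- pen_pot: Tan pen pot of 72 mm diameter and 90 mm height with pens up to about 150 mm high, a bystander. Origin: centre of its underside.
Not all that is in view belongs to the job. Of the things shaped like the cap, the orange one is meant.

How it is judged:
By the outcome, as a careful person would: the job done as asked, in the order asked, and still so for the second after the job is handed in, while the arm keeps its last pose, push and grip.
It also fails if it takes over 72 s, if anything falls off the work surface, if the arm or the gripper's body presses on something with over 40 N, if the wrist force passes 120 N, or if a joint passes its speed limit or range.

ROBOT

A 7-joint arm with a two-finger parallel gripper is mounted at the origin on the work surface. World frame = base frame: x ahead of the robot, y to its left, z up, the work surface at z = 0. Lengths are in mm, angles in rad, forces in N, time in s.
With the tool pointing down it reaches from about 400 to 900 mm from the base axis. Payload 5.5 kg.
Tool frame: the origin (TCP) lies midway between the tips of the shut fingers; the grasp point (between the pads) lies 19 mm behind it; z points along the fingers, y is the direction in which the jaws open and shut (so a half turn about z gives the same grasp; the last joint's range is limited). The gripper opens to 92 mm and grips with 3 to 60 N. Pads are 19 mm wide; open, the fingers measure 130 mm over their backs; the gripper's body (75 mm by 190 mm) begins 47 mm behind the grasp point.
Start: joints at [-0.921, 0.501, -0.427, 1.55, 0.221, 1.138, -0.21], TCP at [245.16, 601.994, 226.729] pointing down, gripper open.
Joint ranges: [-2.88, 2.88], [-0.31, 2.03], [-1.54, 1.56], [0.2, 2.42], [-1.41, 4.55], [0.19, 2.02], [-2.57, 2.57]. Speed limits (rad/s): [2.57, 2.57, 3.14, 3.14, 3.14, 3.14, 3.14].

INTERFACE

Orientations are given as a unit quaternion [w, x, y, z].
In Python, from bench import env gives the robot as it stands.
- The arm moves only by the tool arm_command, never from a script. Its argument "moves" is one flat list of numbers, 7 for each row, row after row: the shift along the tool's x, y, z normalised to -1 to 1, where 1 is 40 mm, then the turn, a rotation vector about the tool's x, y, z normalised to -1 to 1, where 1 is pi/2 rad, then the gripper's target within -1 to 1 (fully open at 1, half-way at 0, shut at -1). A call has 1 to 8 rows; each row shifts and turns the pose as measured when the row begins, along the tool's axes as they then stand; what a row does not reach is not made up. A row lasts 1/10 s, in which the tool goes at most 50 mm and 8.59 degrees, less where a joint would pass 70% of its speed; a pose out of reach is approached as far as the arm can. A call with a number of a shift or a turn outside -1 to 1 is refused whole. A call with a gripper value outside its range is refused whole. The fingers move at their own pace and stop on an object; "squeeze" is the grip in N (left out, the last holds). Time passes only in rows, so rows that do not move let the fingers close. It gives the time, the measured TCP pose, the force and the opening at its end, in the units of the state.
- env.get_obs(): the state, without advancing time (a new reading comes with each control period).
- env.capture(name): name is "scene" or "top" or "wrist"; returns the picture (400x640x3 uint8, red, green, blue); there is no depth.
- env.camera_info(name): a dict with "K" (3x3 intrinsics, pixels), "R" (3x3) and "t" (3): a world point X has camera coordinates R X + t; the wrist camera has in their place "mount" (4x4, takes a point from camera to tool coordinates, whose origin is the TCP and whose axes are the flange's). Camera axes: x right, y down, z forward; pixel columns grow to the right and rows downward; lengths in mm; the calibration is good to about 2 mm. A picture is of the moment at which its call begins: read the wrist's pose just before it. camera_info takes no time and is no camera call.
- env.finish_job(): hands the job in, once; it reports no verdict.
The state is a dict: "t": time; "joint_pos": joint angles; "joint_velocities": joint speeds; "joint_torque": joint torques, N m; "eef_pos": TCP position; "ee_rot": TCP orientation; "contact_force": force on the tool from outside, world axes, zero at the start; "ft_torque": the same for the moment, N m; "gripper_width": finger opening in mm.
Only numpy, scipy, OpenCV 4.12 (cv2) and the standard library are available. Lean on these libraries where they do the work, as an engineer would, in place of code of your own. Each camera call takes 0.05 s, during which the arm holds its last target.

## Working session

There is one attempt and no reset: what is moved stays moved. The work goes in short steps, Python scripts to look and compute and a tool call to move; the robot and the scene stay as the last step left them, time stands still between calls to the robot, and variables do not carry over. Pictures are saved under pics/ and viewed, and the job is handed in when it is done.

Besides the shell and the picture viewer there is one more tool, called after "Emit:" as name(argument=value, ...), one argument or row to a line, values as JSON. arm_command: Moves the arm, as the interface text tells. Its arguments: {"type":"object","properties":{"moves":{"type":"array"},"squeeze":{"type":"number"}},"required":["moves"]}

```bash
ls; mkdir -p pics
python3 - <<'E'
from bench import env
import cv2,numpy as np
o=env.get_obs()
for k,v in o.items(): print(k,np.round(v,3))
for n in("scene","top","wrist"):
    im=env.capture(n); cv2.imwrite(f"pics/{n}0.png",im[:,:,::-1])
    print(n,{k:np.round(v,4).tolist() for k,v in env.camera_info(n).items()})
E
```

```text
pics
t 0.0
joint_pos [-0.921  0.502 -0.427  1.551  0.221  1.138 -0.21 ]
joint_velocities [-0.    -0.     0.     0.    -0.     0.    -0.001]
joint_torque [-0.0000e+00 -5.6659e+01 -5.8160e+00 -2.7910e+01 -6.8000e-02  3.1000e-02
  0.0000e+00]
eef_pos [245.015 601.317 225.706]
ee_rot [-0.     0.192  0.981 -0.001]
contact_force [ 0.317 -0.342 -1.472]
ft_torque [ 0.016 -0.064 -0.024]
gripper_width 91.465
scene {'K': [[464.827, 0.0, 321.6925], [0.0, 464.827, 193.3588], [0.0, 0.0, 1.0]], 'R': [[0.8773, 0.4798, -0.0123], [0.3076, -0.5817, -0.753], [-0.3685, 0.6568, -0.6579]], 't': [-490.4089, -110.9404, 1433.2022]}
top {'K': [[384.113, 0.0, 319.8281], [0.0, 384.113, 202.4232], [0.0, 0.0, 1.0]], 'R': [[-0.0131, -0.9996, 0.0267], [-0.9855, 0.0084, -0.1695], [0.1692, -0.0285, -0.9852]], 't': [-2.6569, 550.5646, 1090.2014]}
wrist {'K': [[357.7893, 0.0, 321.5488], [0.0, 357.7893, 196.8463], [0.0, 0.0, 1.0]], 'mount': [[0.0002, -0.9604, -0.2786, 75.7587], [1.0, -0.0, 0.0008, -1.8207], [-0.0007, -0.2786, 0.9604, -157.7154], [0.0, 0.0, 0.0, 1.0]]}
```

View pics/top0.png

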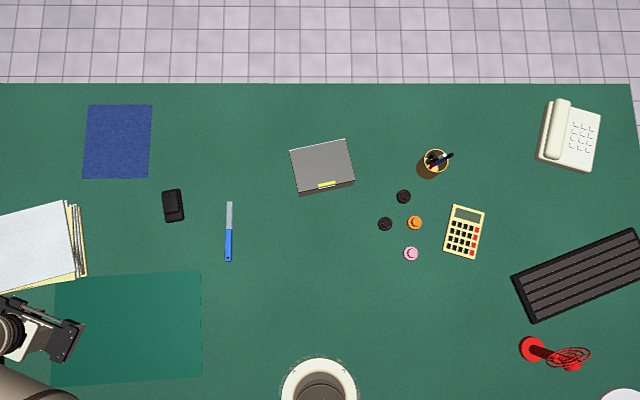

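View pics/scene0.png

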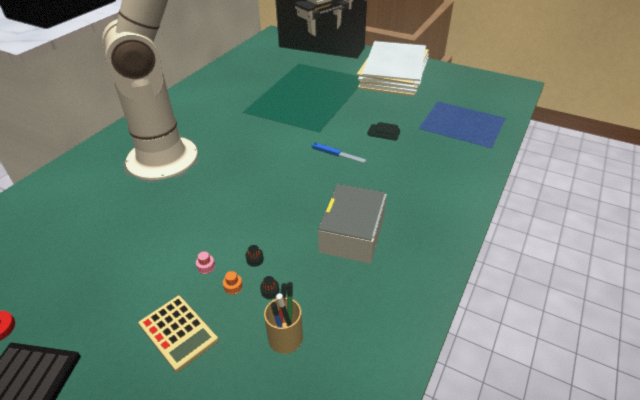

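View pics/wrist0.png

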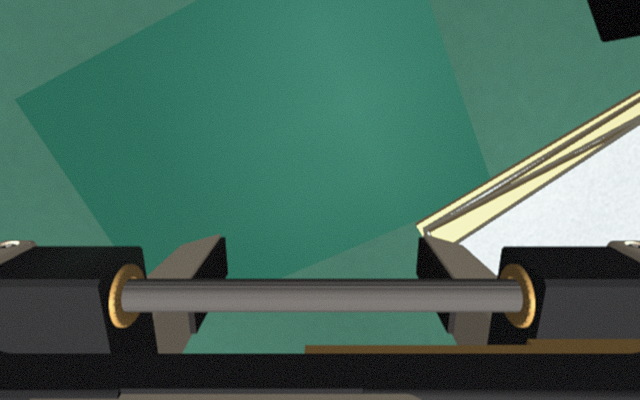

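The top view shows the blade at (228,230) with its tip up, the box at (322,166) with a yellow stripe at (327,184), and the mouse at (173,205). Four things are cap-shaped: black (403,196), black (385,223), orange (415,222) and pink (411,253). The orange one at (415,222) fits the description. I'll check it in enlarged crops.

Run:
```python
import cv2,numpy as np
t=cv2.imread("pics/top0.png")
a=cv2.resize(t[125:205,275:375],None,fx=6,fy=6,interpolation=cv2.INTER_CUBIC)
cv2.imwrite("pics/c_box.png",a)
b=cv2.resize(t[195:270,205:255],None,fx=7,fy=7,interpolation=cv2.INTER_CUBIC)
c=cv2.resize(t[180:270,370:430],None,fx=6,fy=6,interpolation=cv2.INTER_CUBIC)
h=540
cc=np.zeros((h,720,3),np.uint8); cc[:525,:350]=b; cc[:540,360:720]=c
cv2.imwrite("pics/c_bc.png",cc)
```

```text
(no output)
```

View pics/c_box.png

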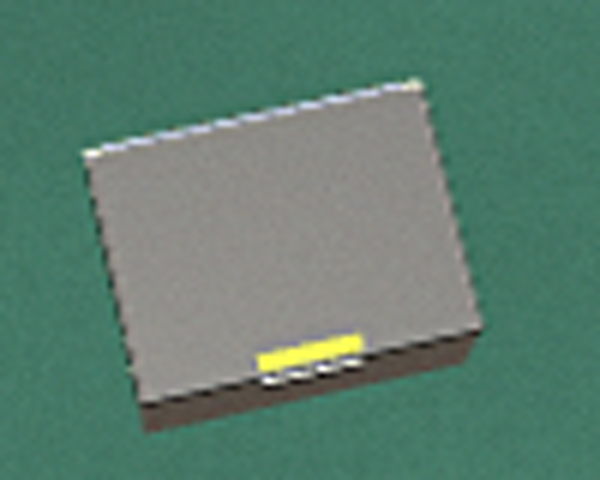

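View pics/c_bc.png

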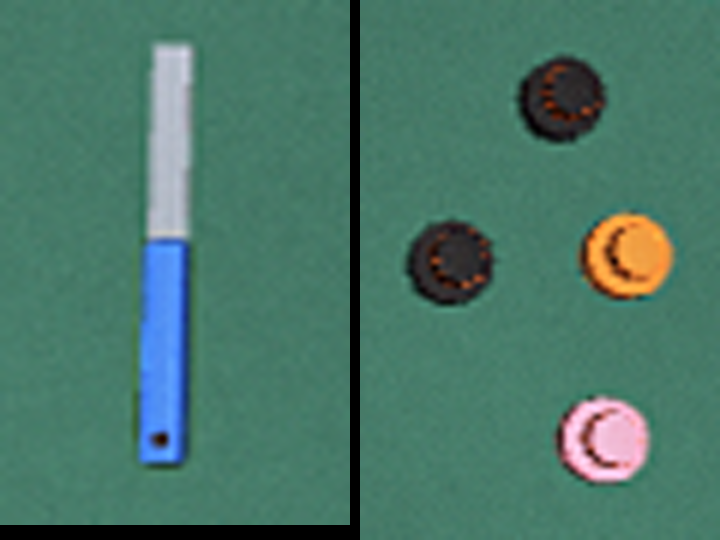

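```bash
cat > H.py <<'E'
import numpy as np,cv2
from bench import env
from scipy.optimize import least_squares
from scipy.spatial.transform import Rotation as Rn
def ci(n): return env.camera_info(n)
def ray(K,R,t,uv,z):
    d=R.T@np.linalg.inv(K)@np.array([uv[0],uv[1],1.]); c=-R.T@t
    return c+d*(z-c[2])/d[2]
def px2w(n,uv,z):
    i=ci(n); return ray(np.array(i["K"]),np.array(i["R"]),np.array(i["t"]),uv,z)
def tool():
    o=env.get_obs(); q=np.array(o["ee_rot"]); 
    return np.array(o["eef_pos"]),Rn.from_quat(q[[1,2,3,0]]).as_matrix(),o
def wrist_cam(p,Rt):
    i=ci("wrist"); M=np.array(i["mount"]); Rc=Rt@M[:3,:3]; c=Rt@M[:3,3]+p
    return np.array(i["K"]),Rc.T,-Rc.T@c
def proj(K,R,t,X):
    x=K@(R@np.asarray(X,float)+t); return x[:2]/x[2]
def w2px(n,X):
    i=ci(n); return proj(np.array(i["K"]),np.array(i["R"]),np.array(i["t"]),X)
def fit2d(obs_px,model,n,x0):
    f=lambda s:np.ravel([w2px(n,[s[0]+m[0]*np.cos(s[2])-m[1]*np.sin(s[2]),s[1]+m[0]*np.sin(s[2])+m[1]*np.cos(s[2]),m[2]])-o for m,o in zip(model,obs_px)])
    r=least_squares(f,x0,x_scale=[1,1,.01]); return r.x,r.fun.reshape(-1,2)
E
python3 - <<'E'
from H import *
f=lambda x,y,s,ox,oy:np.array([(x+.5)/s-.5+ox,(y+.5)/s-.5+oy])
bx=[f(*p,6,275,125) for p in[(87,155),(418,83),(482,327),(140,402)]]
md=[(61,85,82.5),(61,-85,82.5),(-66,-85,82.5),(-66,85,82.5)]
# image left = +y
s,r=fit2d(bx,md,"top",[550,0,0.2]); print("box",s.round(3),r.round(2).tolist())
bl=[f(*p,7,205,195) for p in[(163,462),(167,240),(173,45)]]
s,r=fit2d(bl,[(-95,0,16),(0,0,12),(85,0,9)],"top",[430,230,0]); print("blade",s.round(3),r.round(2).tolist())
for n,p in dict(orange=(645,253),pink=(617,438),bl1=(574,94),bl2=(463,257)).items():
    print(n,px2w("top",f(p[0]-360,p[1],6,370,180),42).round(1))
print("pot",px2w("top",(433,163),90).round(1),"calc",px2w("top",(464,231),16).round(1),"mouse",px2w("top",(173,204),20).round(1))
E
```

```text
box [ 6.5859e+02 -1.3801e+01  2.1500e-01] [[-0.61, -0.11], [0.5, -0.16], [0.16, 0.03], [-0.05, 0.2]]
blade [4.78845e+02 2.65155e+02 1.20000e-02] [[-0.06, 0.15], [0.14, -0.14], [-0.08, -0.02]]
orange [ 490.7 -296.8   42. ]
pink [ 400.1 -277.9   42. ]
bl1 [ 571.  -265.6   42. ]
bl2 [ 489.6 -206.2   42. ]
pot [ 657.2 -339.7   90. ] calc [ 464.1 -446.    16. ] mouse [554.1 431.1  20. ]
```

```bash
cat >> H.py <<'E'
def Rd(yaw,pitch=0.):
    # tool z down, tool x pointing opposite to heading yaw; pitch raises heading-side (tip up)
    x=-np.array([np.cos(yaw),np.sin(yaw),0]); z=np.array([0,0,-1.]); y=np.cross(z,x)
    R=np.column_stack([x,y,z])
    return Rn.from_rotvec(pitch*np.array([np.sin(yaw),-np.cos(yaw),0])).as_matrix()@R
def plan(P,R,n=None,g=1,step=36.,rstep=7.5,cur=None):
    p,Rc,o=tool()
    if cur: p,Rc=cur
    rv=(Rn.from_matrix(Rc.T@R)).as_rotvec(); d=np.asarray(P,float)-p
    k=n or int(np.ceil(max(np.linalg.norm(d)/step,np.degrees(np.linalg.norm(rv))/rstep,1)))
    print("d",d.round(1),"rot deg",np.degrees(rv).round(1),"rows",k,"width",round(float(o["gripper_width"]),1),"F",np.round(o["contact_force"],1),"t",round(float(o["t"]),2))
    Rk=Rc.copy()
    for i in range(k):
        s=Rk.T@d/k/40; w=rv/k/(np.pi/2)
        print(",".join(f"{v:.3f}" for v in [*s,*w,g]))
        Rk=Rk@Rn.from_rotvec(rv/k).as_matrix()
E
python3 - <<'E'
from H import *
plan([449,265,150],Rd(0.012))
E
```

```text
d [ 204.  -336.5  -75.9] rot deg [ -0.1  -0.  -22.8] rows 12 width 91.9 F [ 1.7 -0.5  0.4] t 0.15
-0.658,-0.489,0.159,-0.000,-0.000,-0.021,1.000
-0.641,-0.510,0.159,-0.000,-0.000,-0.021,1.000
-0.624,-0.531,0.159,-0.000,-0.000,-0.021,1.000
-0.606,-0.552,0.159,-0.000,-0.000,-0.021,1.000
-0.587,-0.572,0.159,-0.000,-0.000,-0.021,1.000
-0.568,-0.591,0.159,-0.000,-0.000,-0.021,1.000
-0.548,-0.609,0.159,-0.000,-0.000,-0.021,1.000
-0.528,-0.627,0.158,-0.000,-0.000,-0.021,1.000
-0.506,-0.645,0.158,-0.000,-0.000,-0.021,1.000
-0.485,-0.661,0.158,-0.000,-0.000,-0.021,1.000
-0.463,-0.677,0.158,-0.000,-0.000,-0.021,1.000
-0.440,-0.692,0.158,-0.000,-0.000,-0.021,1.000
```

Emit:
arm_command(
  moves=[-0.66,-0.49,0.16,0,0,-0.02,1,-0.64,-0.51,0.16,0,0,-0.02,1,-0.62,-0.53,0.16,0,0,-0.02,1,-0.61,-0.55,0.16,0,0,-0.02,1,-0.59,-0.57,0.16,0,0,-0.02,1,-0.57,-0.59,0.16,0,0,-0.02,1,-0.55,-0.61,0.16,0,0,-0.02,1,-0.53,-0.63,0.16,0,0,-0.02,1],
)

```text
t: 0.95
eef_pos: [379.7, 374.0, 170.8]
ee_rot: [-0.003, 0.057, 0.998, 0.0]
contact_force: [0.0, 0.3, -0.7]
gripper_width: 92.0
```

Run:
```python
from H import *
plan([449,265,110],Rd(0.012))
```

```text
d [  69.3 -109.   -60.8] rot deg [ 0.  -0.3 -7.2] rows 4 width 92.0 F [ 0.   0.3 -0.7] t 0.95
-0.510,-0.628,0.377,0.000,-0.001,-0.020,1.000
-0.490,-0.643,0.378,0.000,-0.001,-0.020,1.000
-0.469,-0.659,0.378,0.000,-0.001,-0.020,1.000
-0.447,-0.673,0.379,0.000,-0.001,-0.020,1.000
```

Emit:
arm_command(
  moves=[-0.51,-0.63,0.38,0,0,-0.02,1,-0.49,-0.64,0.38,0,0,-0.02,1,-0.47,-0.66,0.38,0,0,-0.02,1,-0.45,-0.67,0.38,0,0,-0.02,1,0,0,0,0,0,0,1],
)

```text
t: 1.45
eef_pos: [453.8, 254.3, 106.2]
ee_rot: [-0.003, -0.005, 1.0, -0.001]
contact_force: [0.3, -0.3, 0.2]
gripper_width: 92.0
```

Run:
```python
from H import *
p,R,o=tool(); print(p.round(1),R.round(3).tolist())
im=env.capture("wrist"); cv2.imwrite("pics/w1.png",im[:,:,::-1])
K,Rc,t=wrist_cam(p,R)
b=np.array([478.8,265.2]);a=0.012
for q in [(-95,0,16),(-95,9,16),(0,9,16),(0,-9,16),(85,8,9),(85,-8,9)]:
    print(q,proj(K,Rc,t,[b[0]+q[0]*np.cos(a)-q[1]*np.sin(a),b[1]+q[0]*np.sin(a)+q[1]*np.cos(a),q[2]]).round(1))
```

```text
[453.8 254.3 106.2] [[-1.0, -0.01, -0.005], [-0.01, 1.0, -0.002], [0.005, -0.002, -1.0]]
(-95, 0, 16) [339.3 103.7]
(-95, 9, 16) [352.7 103.7]
(0, 9, 16) [349.8 235.5]
(0, -9, 16) [325.7 235.5]
(85, 8, 9) [345.9 328. ]
(85, -8, 9) [326.6 328. ]
```

View pics/w1.png

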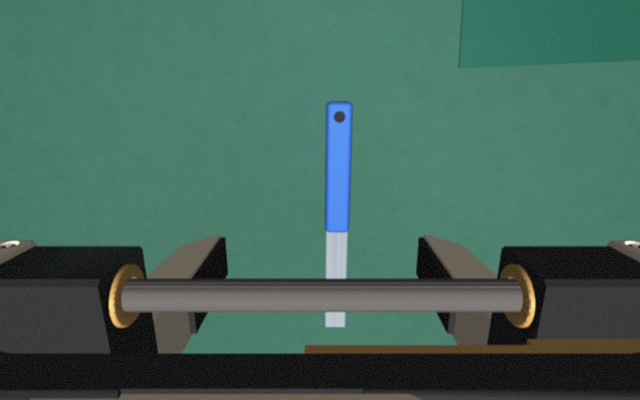

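The handle shows at (338,101)–(338,232) and the tip at (335,327), within about 2 mm of the prediction. I'll go down to grip it.

Run:
```python
from H import *
plan([447,265,4],Rd(0.012),n=4)
```

```text
d [  -5.9    7.9 -103.1] rot deg [ 0.  -0.3 -0. ] rows 4 width 91.7 F [-0.1  0.5  0.1] t 1.5
0.033,0.050,0.645,0.000,-0.001,-0.000,1.000
0.034,0.050,0.645,0.000,-0.001,-0.000,1.000
0.035,0.050,0.645,0.000,-0.001,-0.000,1.000
0.036,0.050,0.645,0.000,-0.001,-0.000,1.000
```

Emit:
arm_command(
  moves=[0.04,0.05,0.6,0,0,0,1,0.04,0.05,0.6,0,0,0,1,0.04,0.05,0.6,0,0,0,1,0.03,0.03,0.3,0,0,0,0.2,0,0,0,0,0,0,0.2],
  squeeze=50,
)

```text
t: 2.0
eef_pos: [446.3, 271.4, 23.5]
ee_rot: [-0.0, -0.007, 1.0, 0.003]
contact_force: [0.2, -0.7, -0.6]
gripper_width: 80.1
```

Run:
```python
from H import *
plan([447,265,3.5],Rd(0.012),n=2,g=-1); print(tool()[0])
```

```text
d [  0.7  -6.4 -20. ] rot deg [ 0.4 -0.   0.1] rows 2 width 80.1 F [ 0.2 -0.7 -0.6] t 2.0
-0.008,-0.082,0.250,0.002,-0.000,0.001,-1.000
-0.008,-0.081,0.250,0.002,-0.000,0.001,-1.000
[446.25939593 271.446125    23.51319586]
```

Emit:
arm_command(
  moves=[0,-0.08,0.22,0,0,0,0,0,-0.06,0.22,0,0,0,-0.2,0,0,0.03,0,0,0,-0.3],
)

```text
t: 2.3
eef_pos: [447.3, 267.7, 5.6]
ee_rot: [0.001, -0.008, 1.0, 0.004]
contact_force: [-0.6, 0.1, -1.2]
gripper_width: 56.4
```

Run:
```python
from H import *
plan([447,265,3.5],Rd(0.012),n=1,g=-1); print(tool()[0])
```

```text
d [-0.3 -2.7 -2.1] rot deg [0.5 0.1 0.2] rows 1 width 56.4 F [-0.6  0.1 -1.2] t 2.3
0.009,-0.069,0.053,0.005,0.001,0.002,-1.000
[447.32133025 267.74125572   5.62407098]
```

Emit:
arm_command(
  moves=[0,-0.05,0.04,0,0,0,-1,0,0,0,0,0,0,-1,0,0,0,0,0,0,-1,0,0,0,0,0,0,-1,0,0,0,0,0,0,-1],
)

```text
t: 2.8
eef_pos: [448.9, 265.6, 5.2]
ee_rot: [0.002, -0.007, 1.0, 0.005]
contact_force: [0.0, 0.4, -0.3]
gripper_width: 17.2
```

Run:
```python
from H import *
p,R,o=tool();print(p.round(1),o["gripper_width"],R.round(3).tolist(), np.round(o["joint_pos"],2))
```

```text
[448.9 265.6   5.2] 17.20588309125467 [[-1.0, -0.014, 0.005], [-0.014, 1.0, 0.009], [-0.005, 0.009, -1.0]] [-0.32  0.6  -0.32  2.02  0.32  0.57  0.72]
```

Run:
```python
from H import *
plan([449,265,110],Rd(0.012),n=4,g=-1)
plan([450,-58,112],Rd(0.215),cur=([449,265,110],Rd(0.012)),g=-1)
```

```text
d [ 1.000e-01 -6.000e-01  1.048e+02] rot deg [0.5 0.3 0.1] rows 4 width 17.2 F [ 0.   0.4 -0.3] t 2.8
-0.004,0.003,-0.655,0.001,0.001,0.000,-1.000
-0.003,0.001,-0.655,0.001,0.001,0.000,-1.000
-0.002,-0.001,-0.655,0.001,0.001,0.000,-1.000
-0.001,-0.002,-0.655,0.001,0.001,0.000,-1.000
d [   1. -323.    2.] rot deg [  0.    0.  -11.6] rows 9 width 17.2 F [ 0.   0.4 -0.3] t 2.8
0.008,-0.897,-0.006,0.000,0.000,-0.014,-1.000
0.028,-0.897,-0.006,0.000,0.000,-0.014,-1.000
0.048,-0.896,-0.006,0.000,0.000,-0.014,-1.000
0.069,-0.895,-0.006,0.000,0.000,-0.014,-1.000
0.089,-0.893,-0.006,0.000,0.000,-0.014,-1.000
0.109,-0.891,-0.006,0.000,0.000,-0.014,-1.000
0.129,-0.888,-0.006,0.000,0.000,-0.014,-1.000
0.149,-0.885,-0.006,0.000,0.000,-0.014,-1.000
0.169,-0.881,-0.006,0.000,0.000,-0.014,-1.000
```

Emit:
arm_command(
  moves=[0,0,-0.5,0,0,0,-1,0,0,-0.7,0,0,0,-1,0,0,-0.7,0,0,0,-1,0,-0.3,-0.6,0,0,0,-1,0,-0.6,0,0,0,0,-1,0.02,-0.85,0,0,0,-0.015,-1,0.04,-0.85,0,0,0,-0.015,-1,0.06,-0.85,0,0,0,-0.015,-1],
)

```text
t: 3.6
eef_pos: [448.6, 129.6, 109.2]
ee_rot: [0.004, -0.05, 0.999, 0.007]
contact_force: [-0.1, 0.6, -0.4]
gripper_width: 17.3
```

Run:
```python
from H import *
print(tool()[0])
plan([450,-58,105],Rd(0.215),g=-1)
```

```text
[448.56923416 129.63741229 109.17824374]
d [   1.4 -187.6   -4.2] rot deg [ 0.7  0.6 -6.6] rows 6 width 17.3 F [-0.1  0.6 -0.4] t 3.6
0.072,-0.779,0.007,0.001,0.001,-0.012,-1.000
0.087,-0.777,0.008,0.001,0.001,-0.012,-1.000
0.102,-0.775,0.010,0.001,0.001,-0.012,-1.000
0.117,-0.773,0.012,0.001,0.001,-0.012,-1.000
0.131,-0.771,0.014,0.001,0.001,-0.012,-1.000
0.146,-0.768,0.016,0.001,0.001,-0.012,-1.000
```

Emit:
arm_command(
  moves=[0.07,-0.78,0,0,0,-0.012,-1,0.09,-0.78,0,0,0,-0.012,-1,0.1,-0.78,0,0,0,-0.012,-1,0.12,-0.78,0,0,0,-0.012,-1,0.13,-0.75,0,0,0,-0.012,-1,0.1,-0.4,0,0,0,-0.012,-1,0,0,0,0,0,0,-1,0,0,0,0,0,0,-1],
)

```text
t: 4.4
eef_pos: [447.7, -55.3, 108.1]
ee_rot: [0.006, -0.104, 0.995, 0.005]
contact_force: [-0.2, -0.5, -0.8]
gripper_width: 17.6
```

Run:
```python
from H import *
p,R,o=tool();print(p)
im=env.capture("wrist"); cv2.imwrite("pics/w2.png",im[:,:,::-1])
im=env.capture("top"); cv2.imwrite("pics/t2.png",cv2.resize(im[120:280,240:400,::-1],None,fx=4,fy=4,interpolation=cv2.INTER_CUBIC)[:600])
plan([455,-58,67],Rd(0.215),g=-1)
```

```text
[447.71780151 -55.32190598 108.0933174 ]
d [  7.2  -3.4 -41.1] rot deg [ 0.5  0.7 -0.2] rows 2 width 17.2 F [ 0.5  1.2 -0.8] t 4.5
-0.073,-0.066,0.514,0.003,0.004,-0.001,-1.000
-0.076,-0.063,0.513,0.003,0.004,-0.001,-1.000
```

View pics/w2.png

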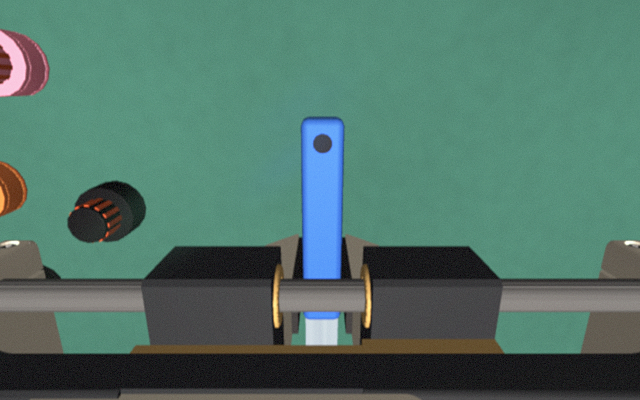

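View pics/t2.png

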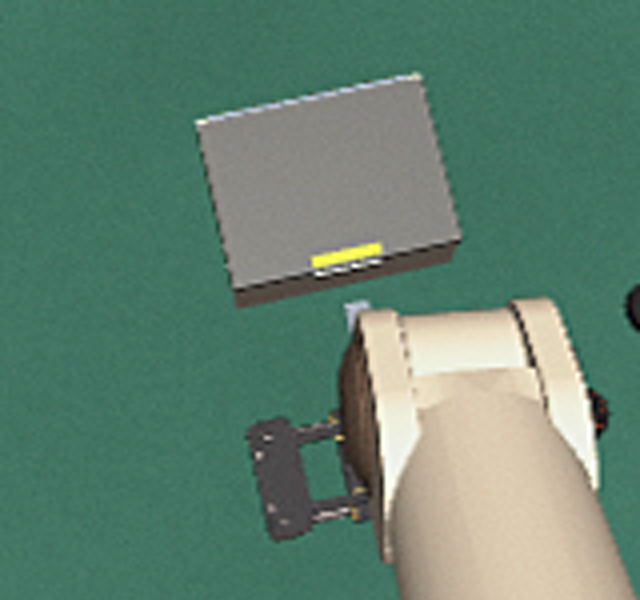

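Run:
```python
from H import *
print(px2w("top",(329.4,195.5),112))
p,R,o=tool(); print(p,p-113*R[:,0]-3*R[:,2], px2w("top",(240+347/4,120+270/4),76))
im=env.capture("scene"); cv2.imwrite("pics/s2.png",cv2.resize(im[130:280,240:440,::-1],None,fx=4,fy=4,interpolation=cv2.INTER_CUBIC)[:600])
```

```text
[558.78489768 -33.80066404 112.        ]
[447.7537304  -54.55904634 108.06206092] [558.20297877 -30.91069489 112.50266986] [589.34539489 -28.47100283  76.        ]
```

View pics/s2.png

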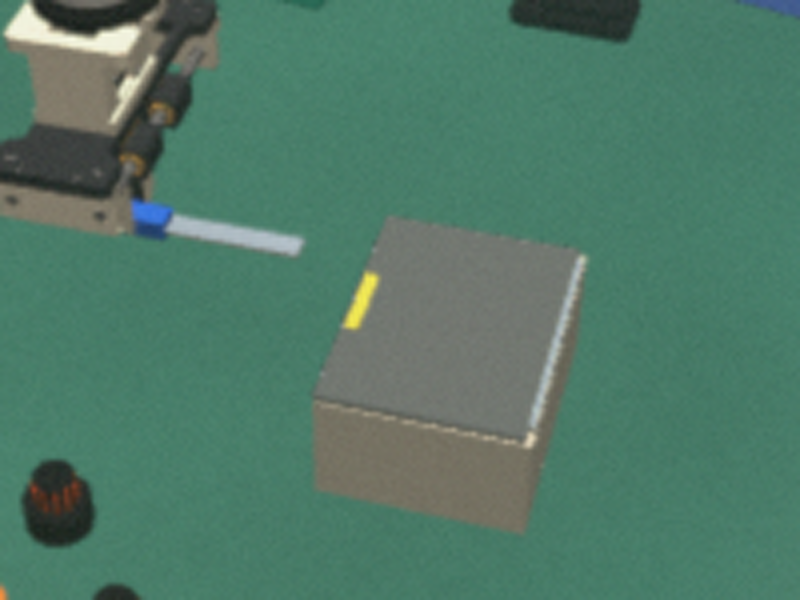

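Run:
```python
from H import *
print("tip",px2w("scene",(314.6,191.1),112))
f=lambda x,y:np.array([(x+.5)/4-.5+240,(y+.5)/4-.5+130])
s,r=fit2d([f(388,216),f(586,255),f(530,446),f(316,398)],[(-66,85,82.5),(61,85,82.5),(61,-85,82.5),(-66,-85,82.5)],"scene",[658,-14,.2]);print(s,r.round(1).tolist())
print("stripe",px2w("top",(240+347/4,120+255/4),82.5),px2w("scene",f(361,301),82.5))
u=np.array([np.cos(.215),np.sin(.215)]);print(np.array([658.6,-13.8])-62*u)
# waypoints
plan([455,-60,67.5],Rd(0.215),g=-1)
```

```text
tip [557.95191436 -31.21729747 112.        ]
[ 6.61335589e+02 -1.97457587e+01  2.12488376e-01] [[0.6, 0.5], [-0.1, -0.5], [-0.0, -0.5], [-0.5, 0.5]]
stripe [599.0476835  -28.33856903  82.5       ] [599.04442755 -29.27998697  82.5       ]
[598.02746356 -27.02754055]
d [  7.2  -5.8 -40.6] rot deg [ 0.5  0.7 -0.2] rows 2 width 17.3 F [0.8 0.2 0.1] t 4.55
-0.066,-0.094,0.507,0.003,0.004,-0.001,-1.000
-0.069,-0.092,0.507,0.003,0.004,-0.001,-1.000
```

Emit:
arm_command(
  moves=[-0.06,-0.1,0.4,0,0.004,0,-1,-0.06,-0.1,0.35,0.003,0.004,0,-1,0,0,0.15,0,0,0,-1,0,0,0,0,0,0,-1],
)

```text
t: 4.95
eef_pos: [455.8, -55.7, 71.8]
ee_rot: [0.001, -0.11, 0.994, 0.003]
contact_force: [-0.0, 0.1, -0.5]
gripper_width: 17.0
```

Run:
```python
from H import *
p,R,o=tool(); print(p,R.round(3).tolist())
print("tip",p-113*R[:,0]-3*R[:,2]) 
u=np.array([np.cos(.214),np.sin(.214)]); n=np.array([596.5,-30])
plan([*(n-113*u+26*u),67],Rd(0.214),g=-1,step=15)
```

```text
[455.80839132 -55.67186149  71.75237329] [[-0.976, -0.218, 0.001], [-0.218, 0.976, 0.005], [-0.002, 0.005, -1.0]]
tip [566.08787061 -31.05746727  75.00322612]
d [55.7  7.2 -4.8] rot deg [0.3 0.1 0.3] rows 4 width 17.0 F [-0.   0.1 -0.5] t 4.95
-0.349,-0.032,0.030,0.001,0.000,0.001,-1.000
-0.349,-0.032,0.030,0.001,0.000,0.001,-1.000
-0.349,-0.031,0.030,0.001,0.000,0.001,-1.000
-0.350,-0.030,0.030,0.001,0.000,0.001,-1.000
```

First I'll lower to the right height, then slide in.

Emit:
arm_command(
  moves=[0,-0.06,0.12,0,0,0,-1,0,0,0.03,0,0,0,-1,-0.3,-0.02,0,0,0,0,-1,-0.35,-0.02,0,0,0,0,-1,-0.3,-0.02,0,0,0,0,-1],
)

```text
t: 5.45
eef_pos: [496.0, -50.9, 66.8]
ee_rot: [0.001, -0.11, 0.994, 0.002]
contact_force: [0.0, 0.7, -0.2]
gripper_width: 17.8
```

Run:
```python
from H import *
p,R,o=tool(); print(p,R.round(3).tolist())
print("tip",p-113*R[:,0]-3*R[:,2]) 
u=np.array([np.cos(.214),np.sin(.214)]); n=np.array([596.5,-30])
plan([*(n-113*u+26*u),67],Rd(0.214),g=-1,step=15)
im=env.capture("scene"); cv2.imwrite("pics/s3.png",cv2.resize(im[130:280,240:440,::-1],None,fx=4,fy=4,interpolation=cv2.INTER_CUBIC)[:600])
```

```text
[496.00953906 -50.87217431  66.76275108] [[-0.976, -0.219, 0.002], [-0.219, 0.976, 0.005], [-0.003, 0.005, -1.0]]
tip [606.25867706 -26.13624771  70.11856781]
d [15.5  2.4  0.2] rot deg [0.3 0.2 0.4] rows 2 width 17.8 F [ 0.   0.7 -0.2] t 5.45
-0.195,-0.013,-0.002,0.001,0.001,0.002,-1.000
-0.195,-0.012,-0.003,0.001,0.001,0.002,-1.000
```

View pics/s3.png

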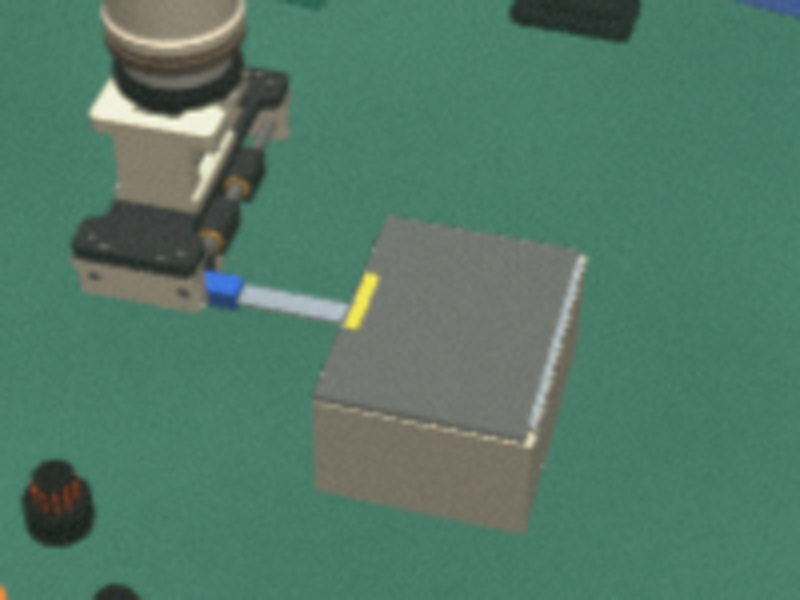

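```bash
cat >> H.py <<'E'
U=np.array([np.cos(.214),np.sin(.214)]); NT=np.array([596.5,-30.])
def boxf():
    p,R,o=tool(); d=p[:2]-NT
    V=np.array([-U[1],U[0]])
    return np.array([d@U-65,d@V,p[2]]),R,o
def arc(th,r=99):
    e=np.array([-np.cos(th),np.sin(th)]);n=np.array([-np.sin(th),-np.cos(th)])
    T=np.array([62,79.5])+r*e+4.3*n
    return np.array([T[0]-113,T[1]-3.3])
def arcplan(ths,r=99):
    b,R,o=boxf(); print("box tcp",b.round(1),"R",R[:,2].round(3),"F",np.round(o["contact_force"],1),"t",o["t"],"w",o["gripper_width"])
    c=b[[0,2]]
    for th in ths:
        w=arc(th,r); d=w-c; c=w
        print(th,w.round(1),f"{-d[0]/40:.3f}, 0, {-d[1]/40:.3f}")
E
python3 - <<'E'
from H import *
arcplan([0,.1,.2,.3,.4,.5])
E
```

```text
box tcp [-164.7    0.9   67.2] R [ 0.006  0.006 -1.   ] F [ 3.2  0.5 -0. ] t 5.5 w 17.680729982284795
0 [-150.    71.9] -0.367, 0, -0.116
0.1 [-149.9   81.8] -0.002, 0, -0.248
0.2 [-148.9   91.7] -0.026, 0, -0.246
0.3 [-146.8  101.3] -0.051, 0, -0.242
0.4 [-143.9  110.8] -0.075, 0, -0.236
0.5 [-139.9  119.9] -0.098, 0, -0.227
```

Emit:
arm_command(
  moves=[-0.22,0,0,0,0,0,-1,-0.15,0,0,0,0,0,-1,0,0,-0.06,0,0,0,-1,0,0,-0.1,0,0,0,-1,0,0,-0.15,0,0,0,-1],
)

```text
t: 6.0
eef_pos: [515.0, -46.2, 79.6]
ee_rot: [0.002, -0.111, 0.994, 0.003]
contact_force: [0.8, 0.3, -2.8]
gripper_width: 17.4
```

Run:
```python
from H import *
arcplan([.1,.2,.3,.4,.5,.6,.7])
```

```text
box tcp [-148.1    1.5   79.6] R [ 0.004  0.006 -1.   ] F [ 0.8  0.3 -2.8] t 6.0 w 17.365904986408182
0.1 [-149.9   81.8] 0.046, 0, -0.056
0.2 [-148.9   91.7] -0.026, 0, -0.246
0.3 [-146.8  101.3] -0.051, 0, -0.242
0.4 [-143.9  110.8] -0.075, 0, -0.236
0.5 [-139.9  119.9] -0.098, 0, -0.227
0.6 [-135.1  128.6] -0.120, 0, -0.217
0.7 [-129.5  136.7] -0.141, 0, -0.203
```

Emit:
arm_command(
  moves=[0,0,-0.25,0,0,0,-1,-0.03,0,-0.25,0,0,0,-1,-0.05,0,-0.24,0,0,0,-1,-0.07,0,-0.23,0,0,0,-1,-0.1,0,-0.22,0,0,0,-1],
)

```text
t: 6.5
eef_pos: [522.7, -44.8, 131.4]
ee_rot: [0.001, -0.11, 0.994, 0.003]
contact_force: [-0.5, -0.3, -1.6]
gripper_width: 17.7
```

Run:
```python
from H import *
arcplan([.6,.7,.8,.9,1.0,1.1,1.2])
im=env.capture("scene"); cv2.imwrite("pics/s4.png",cv2.resize(im[80:280,240:440,::-1],None,fx=3,fy=3,interpolation=cv2.INTER_CUBIC)[:600])
```

```text
box tcp [-140.2    1.2  131.4] R [ 0.001  0.006 -1.   ] F [-0.5 -0.3 -1.6] t 6.5 w 17.65556175861603
0.6 [-135.1  128.6] -0.127, 0, 0.071
0.7 [-129.5  136.7] -0.141, 0, -0.203
0.8 [-123.1  144.2] -0.161, 0, -0.188
0.9 [-115.9  151.1] -0.179, 0, -0.171
1.0 [-108.1  157.2] -0.195, 0, -0.153
1.1 [-99.7 162.5] -0.209, 0, -0.132
1.2 [-90.9 166.9] -0.221, 0, -0.111
```

View pics/s4.png

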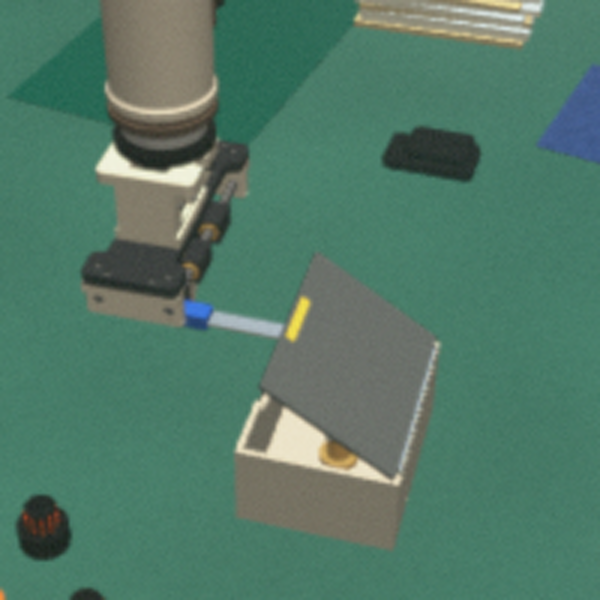

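The cover has been raised by the blade to about 35°, and the brass spigot is visible at crop (338,450). I'll carry on along the arc.

Emit:
arm_command(
  moves=[-0.25,0,-0.1,0,0,0,-1,-0.17,0,-0.18,0,0,0,-1,-0.18,0,-0.17,0,0,0,-1,-0.2,0,-0.15,0,0,0,-1,-0.2,0,-0.1,0,0,0,-1],
)

```text
t: 7.05
eef_pos: [565.1, -35.8, 162.8]
ee_rot: [0.001, -0.11, 0.994, 0.002]
contact_force: [-1.0, 0.1, -1.7]
gripper_width: 17.6
```

Run:
```python
from H import *
arcplan([1.2,1.3,1.4,1.5,1.6,1.7,1.8])
```

```text
box tcp [-96.9   1.  162.8] R [ 0.001  0.005 -1.   ] F [-1.   0.1 -1.7] t 7.05 w 17.56116072455643
1.2 [-90.9 166.9] -0.151, 0, -0.102
1.3 [-81.6 170.4] -0.231, 0, -0.088
1.4 [-72.1 173. ] -0.239, 0, -0.065
1.5 [-62.3 174.6] -0.244, 0, -0.040
1.6 [-52.4 175.3] -0.247, 0, -0.016
1.7 [-42.5 174.9] -0.247, 0, 0.009
1.8 [-32.7 173.6] -0.245, 0, 0.034
```

Emit:
arm_command(
  moves=[-0.2,0,-0.1,0,0,0,-1,-0.23,0,-0.09,0,0,0,-1,-0.24,0,-0.06,0,0,0,-1,-0.24,0,-0.03,0,0,0,-1,-0.25,0,0,0,0,0,-1,-0.2,0,0,0,0,0,-1],
)

```text
t: 7.65
eef_pos: [623.6, -22.7, 175.3]
ee_rot: [0.001, -0.11, 0.994, 0.003]
contact_force: [-1.5, 0.3, -0.2]
gripper_width: 17.5
```

Run:
```python
from H import *
arcplan([1.7,1.8])
im=env.capture("scene"); cv2.imwrite("pics/s5.png",cv2.resize(im[80:280,240:440,::-1],None,fx=3,fy=3,interpolation=cv2.INTER_CUBIC)[:600])
```

```text
box tcp [-37.    1.4 175.3] R [ 0.002  0.005 -1.   ] F [-1.5  0.3 -0.2] t 7.65 w 17.454534177571766
1.7 [-42.5 174.9] 0.139, 0, 0.008
1.8 [-32.7 173.6] -0.245, 0, 0.034
```

View pics/s5.png

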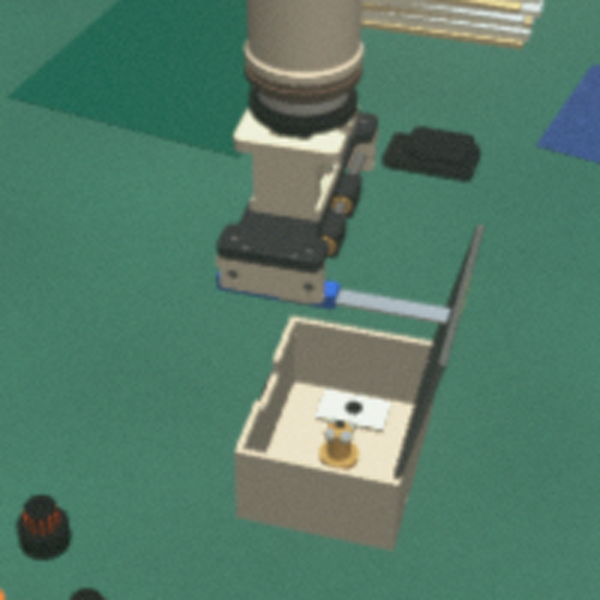

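Emit:
arm_command(
  moves=[-0.15,0,0,0,0,0,-1,0.1,0,0,0,0,0,-1,0.6,0,0,0,0,0,-1,0.9,0,0,0,0,0,-1,0.9,0,0,0,0,0,-1,0.9,0,0,0,0,0,-1,0.9,0,0,0,0,0,-1,0.6,0.3,0,0,0,0,-1],
)

```text
t: 8.5
eef_pos: [434.5, -52.5, 173.5]
ee_rot: [0.006, -0.111, 0.994, 0.003]
contact_force: [0.9, 0.6, -0.6]
gripper_width: 17.3
```

Run:
```python
from H import *
print(tool()[0],boxf()[0])
plan([440,115,40],Rd(0.214),g=-1)
```

```text
[434.47073204 -52.50927968 173.50261556] [-228.11356284   12.4143854   173.50261556]
d [   5.5  167.5 -133.5] rot deg [0.3 0.7 0.4] rows 6 width 17.3 F [ 0.9  0.6 -0.6] t 8.5
-0.169,0.673,0.562,0.000,0.001,0.001,-1.000
-0.169,0.674,0.561,0.000,0.001,0.001,-1.000
-0.170,0.675,0.560,0.000,0.001,0.001,-1.000
-0.170,0.675,0.559,0.000,0.001,0.001,-1.000
-0.170,0.676,0.558,0.000,0.001,0.001,-1.000
-0.170,0.676,0.557,0.000,0.001,0.001,-1.000
```

Emit:
arm_command(
  moves=[-0.1,0.5,0.4,0,0.002,0,-1,-0.18,0.7,0.55,0.001,0.002,0.002,-1,-0.18,0.7,0.55,0,0.002,0,-1,-0.18,0.7,0.55,0.001,0.002,0.002,-1,-0.18,0.7,0.5,0,0,0,-1,-0.1,0.5,0.35,0,0,0,-1,0,0,0.1,0,0,0,-1,0,0,0,0,0,0,-1],
)

```text
t: 9.3
eef_pos: [437.0, 105.7, 53.8]
ee_rot: [0.005, -0.104, 0.995, -0.002]
contact_force: [0.7, -1.4, -0.3]
gripper_width: 17.3
```

Run:
```python
from H import *
p,R,o=tool();print(p,R.round(3).tolist())
im=env.capture("scene"); cv2.imwrite("pics/s6.png",cv2.resize(im[80:280,200:440,::-1],None,fx=3,fy=3,interpolation=cv2.INTER_CUBIC)[:600])
plan([p[0],p[1],6],Rd(0.214),g=-1,n=3)
```

```text
[437.00143606 105.65278426  53.75895757] [[-0.978, -0.206, 0.011], [-0.207, 0.978, -0.003], [-0.01, -0.005, -1.0]]
d [ -0.3   0.  -48.1] rot deg [-0.3  0.6 -0.4] rows 3 width 17.1 F [ 0.7  0.2 -0.7] t 9.35
0.006,0.002,0.401,-0.001,0.002,-0.001,-1.000
0.005,0.002,0.401,-0.001,0.002,-0.001,-1.000
0.003,0.001,0.401,-0.001,0.002,-0.001,-1.000
```

View pics/s6.png

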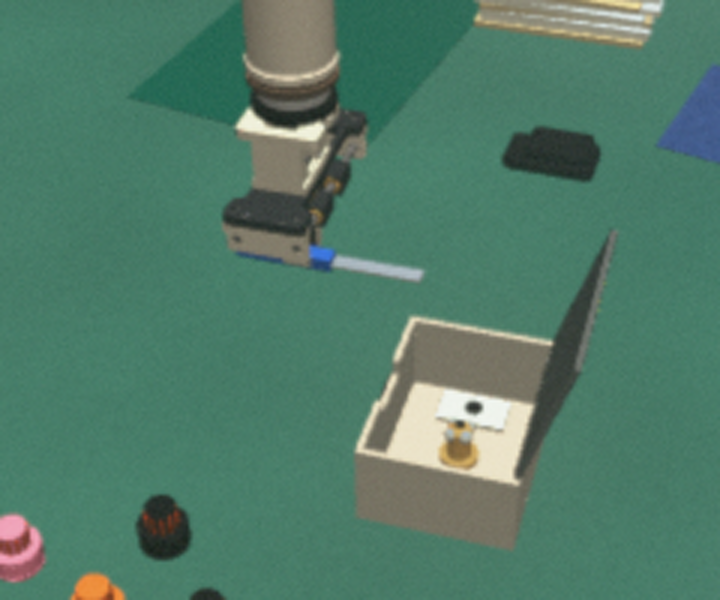

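The cover is at about 105° and stays there. Next I lay the blade down.

Emit:
arm_command(
  moves=[0,0,0.4,-0.001,0.003,0,-1,0,0,0.45,-0.001,0.002,0,-1,0,0,0.25,0,0.002,0,-1,0,0,0.06,0,0,0,-1,0,0,0,0,0,0,-1],
)

```text
t: 9.85
eef_pos: [441.9, 100.0, 10.5]
ee_rot: [0.004, -0.099, 0.995, -0.002]
contact_force: [-0.3, -0.0, -0.5]
gripper_width: 17.4
```

Run:
```python
from H import *
p,R,o=tool();print(p,R[:,2].round(3))
plan([p[0],p[1],5],Rd(0.214),g=-1,n=1)
```

```text
[441.90851835  99.9615798   10.4696275 ] [ 0.007 -0.003 -1.   ]
d [ 0.   0.  -5.5] rot deg [-0.3  0.4 -0.9] rows 1 width 17.4 F [-0.3 -0.  -0.5] t 9.85
0.001,0.001,0.137,-0.003,0.004,-0.010,-1.000
```

Emit:
arm_command(
  moves=[0,0,0.09,0,0.004,0,-1,0,0,0.04,0,0,0,-1,0,0,0.02,0,0,0,-1],
)

```text
t: 10.15
eef_pos: [443.4, 99.5, 5.7]
ee_rot: [0.002, -0.099, 0.995, -0.002]
contact_force: [-0.8, 0.3, -0.6]
gripper_width: 17.5
```

Run:
```python
from H import *
p,R,o=tool();print(p,R[:,2].round(3),o["contact_force"])
```

```text
[443.4270485   99.50889494   5.73925799] [ 0.004 -0.004 -1.   ] [-0.78869496  0.25331541 -0.60043154]
```

Emit:
arm_command(
  moves=[0,0,0.02,0,0,0,-1,0,0,0,0,0,0,0,0,0,0,0,0,0,0,0,0,0,0,0,0,0.1,0,0,0,0,0,0,0.1,0,0,-0.4,0,0,0,0.1,0,0,-0.8,0,0,0,0.1,0,0,-0.9,0,0,0,0.1],
)

```text
t: 10.95
eef_pos: [439.2, 99.7, 87.5]
ee_rot: [-0.003, -0.099, 0.995, -0.002]
contact_force: [1.2, 0.4, -0.0]
gripper_width: 50.5
```

Run:
```python
from H import *
p,R,o=tool();print(p,R[:,2].round(3),o["contact_force"])
im=env.capture("wrist"); cv2.imwrite("pics/w7.png",im[:,:,::-1])
im=env.capture("top"); cv2.imwrite("pics/t7.png",cv2.resize(im[180:275,365:480,::-1],None,fx=6,fy=6,interpolation=cv2.INTER_CUBIC)[:600])
cv2.imwrite("pics/t7full.png",im[:,:,::-1])
```

```text
[439.21460821  99.68605579  87.45714441] [-0.006 -0.006 -1.   ] [ 1.24669044  0.40650128 -0.00529402]
```

View pics/w7.png

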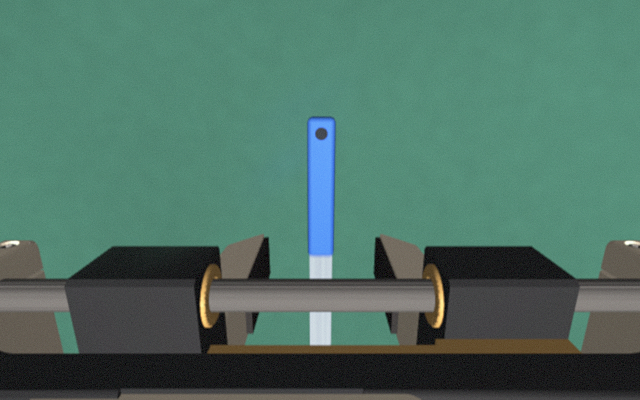

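View pics/t7.png

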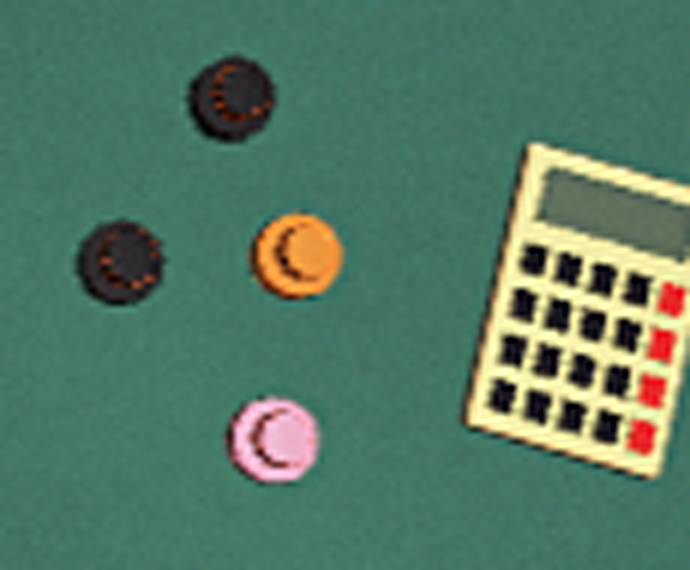

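The wrist view shows the blade flat on the desk, handle at (320,117)–(320,255). In the top crop the orange cap is at (297,255), between two black caps and a pink one. I'll fly to it.

Run:
```python
from H import *
plan([491,-297,120],Rd(0.214),g=0.1)
```

```text
d [  47.6 -397.6   29.1] rot deg [-0.3  0.2 -0.9] rows 12 width 50.8 F [ 1.5  0.7 -0.7] t 11.05
0.066,-0.832,-0.057,-0.000,0.000,-0.001,0.100
0.067,-0.832,-0.057,-0.000,0.000,-0.001,0.100
0.069,-0.832,-0.057,-0.000,0.000,-0.001,0.100
0.070,-0.832,-0.058,-0.000,0.000,-0.001,0.100
0.071,-0.832,-0.058,-0.000,0.000,-0.001,0.100
0.072,-0.831,-0.058,-0.000,0.000,-0.001,0.100
0.073,-0.831,-0.059,-0.000,0.000,-0.001,0.100
0.074,-0.831,-0.059,-0.000,0.000,-0.001,0.100
0.075,-0.831,-0.059,-0.000,0.000,-0.001,0.100
0.076,-0.831,-0.060,-0.000,0.000,-0.001,0.100
0.077,-0.831,-0.060,-0.000,0.000,-0.001,0.100
0.078,-0.831,-0.060,-0.000,0.000,-0.001,0.100
```

Emit:
arm_command(
  moves=[0.07,-0.6,-0.2,0,0,0,0.1,0.07,-0.83,-0.15,0,0,0,0.1,0.07,-0.83,-0.06,0,0,0,0.1,0.07,-0.83,-0.06,0,0,-0.001,0.1,0.07,-0.83,-0.06,0,0,-0.001,0.1,0.07,-0.83,-0.06,0,0,-0.001,0.1,0.07,-0.83,-0.06,0,0,-0.001,0.1,0.07,-0.83,-0.06,0,0,-0.001,0.1],
)

```text
t: 11.85
eef_pos: [473.6, -158.2, 118.6]
ee_rot: [0.003, -0.109, 0.994, -0.001]
contact_force: [0.8, -0.2, -0.2]
gripper_width: 50.9
```

Run:
```python
from H import *
plan([491,-297,110],Rd(0.214),g=0.1)
```

```text
d [  17.4 -138.8   -8.6] rot deg [-0.2  0.3  0.3] rows 4 width 50.9 F [ 0.8 -0.2 -0.2] t 11.85
0.083,-0.871,0.056,-0.000,0.001,0.001,0.100
0.081,-0.871,0.055,-0.000,0.001,0.001,0.100
0.080,-0.871,0.055,-0.000,0.001,0.001,0.100
0.079,-0.871,0.054,-0.000,0.001,0.001,0.100
```

Emit:
arm_command(
  moves=[0.08,-0.85,0.06,0,0,0,0.1,0.08,-0.85,0.06,0,0,0,0.1,0.08,-0.75,0.06,0,0,0,0.1,0.06,-0.4,0.06,0,0,0,0.1,0,0,0,0,0,0,0.1,0,0,0,0,0,0,0.1],
)

```text
t: 12.45
eef_pos: [484.0, -281.0, 104.6]
ee_rot: [0.001, -0.106, 0.994, -0.001]
contact_force: [-0.3, 0.8, -0.1]
gripper_width: 50.6
```

Run:
```python
from H import *
p,R,o=tool();print(p,R.round(3).tolist())
im=env.capture("wrist"); cv2.imwrite("pics/w8.png",im[:,:,::-1])
K,Rc,t=wrist_cam(p,R)
print(proj(K,Rc,t,[490.7,-296.8,42]))
```

```text
[ 483.9663963  -280.97879716  104.62840839] [[-0.978, -0.21, 0.001], [-0.21, 0.978, -0.002], [-0.001, -0.002, -1.0]]
[297.4931896  220.13290028]
```

View pics/w8.png

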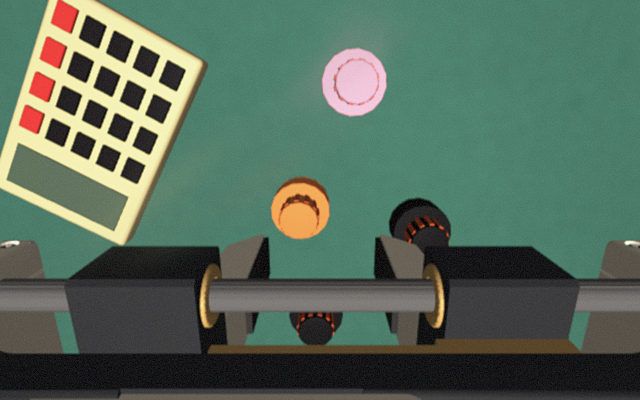

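Run:
```python
from H import *
p,R,o=tool()
K,Rc,t=wrist_cam(p,R)
im=cv2.imread("pics/w8.png"); cv2.imwrite("pics/w8c.png",cv2.resize(im[165:255,255:355],None,fx=6,fy=6,interpolation=cv2.INTER_CUBIC))
print(ray(K,Rc,t,(299,217),42))
plan([490.5,-296.5,60],Rd(.214),g=.1,n=2)
```

```text
[ 488.3166108  -296.01097153   42.        ]
d [  6.6 -15.8 -44.7] rot deg [-0.1  0.  -0.1] rows 2 width 50.5 F [ 0.6  0.6 -0.4] t 12.5
-0.039,-0.209,0.559,-0.001,0.000,-0.001,0.100
-0.039,-0.209,0.559,-0.001,0.000,-0.001,0.100
```

View pics/w8c.png

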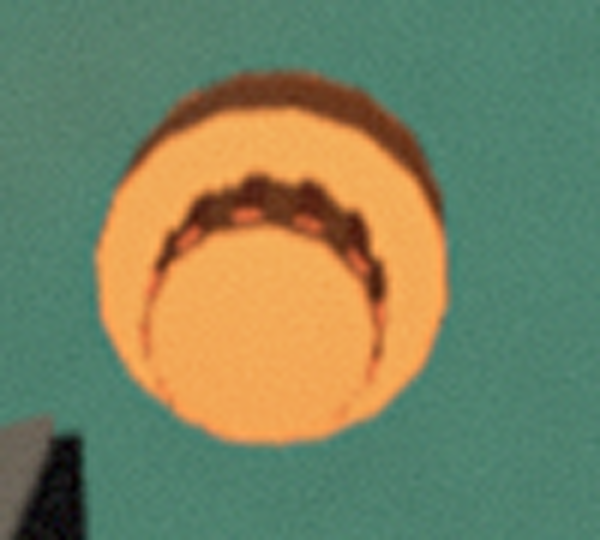

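The crop confirms the orange cap. The boss top centre is at (298.8,220.5), matching the predicted (297.5,220.1).

Emit:
arm_command(
  moves=[-0.03,-0.2,0.4,0,0,0,0.1,-0.03,-0.2,0.4,0,0,0,0.1,0,0,0.1,0,0,0,0.1,0,0,0,0,0,0,0.1],
)

```text
t: 12.9
eef_pos: [491.4, -289.4, 67.8]
ee_rot: [0.001, -0.11, 0.994, -0.0]
contact_force: [-0.2, -0.1, 1.0]
gripper_width: 50.4
```

Run:
```python
from H import *
plan([490.7,-297,25],Rd(.214),g=.1,n=3)
print(tool()[0])
```

```text
d [ -0.7  -7.6 -42.8] rot deg [-0.   0.1  0.4] rows 3 width 50.4 F [-0.2 -0.1  1. ] t 12.9
0.020,-0.060,0.357,-0.000,0.000,0.001,0.100
0.020,-0.060,0.357,-0.000,0.000,0.001,0.100
0.020,-0.060,0.357,-0.000,0.000,0.001,0.100
[ 491.42029773 -289.41038031   67.80052928]
```

Emit:
arm_command(
  moves=[0.02,-0.15,0.2,0,0,0,0.1,0.02,-0.04,0.3,0,0,0,0.1,0.01,-0.02,0.3,0,0,0,0.1,0,0,0.15,0,0,0,0.1,0,0,0,0,0,0,0.1],
)

```text
t: 13.4
eef_pos: [491.7, -297.4, 27.1]
ee_rot: [0.001, -0.111, 0.994, 0.0]
contact_force: [-0.1, 0.5, -0.2]
gripper_width: 50.1
```

Run:
```python
from H import *
plan([490.7,-297,24.5],Rd(.214),g=.1,n=2)
p,R,o=tool();print(p,R[:,2].round(4))
```

```text
d [-1.   0.4 -2.6] rot deg [-0.   0.1  0.5] rows 2 width 50.1 F [-0.1  0.5 -0.2] t 13.4
0.011,0.008,0.032,-0.000,0.001,0.003,0.100
0.011,0.008,0.032,-0.000,0.001,0.003,0.100
[ 491.68962271 -297.39933142   27.05728042] [ 2.e-03  4.e-04 -1.e+00]
```

Emit:
arm_command(
  moves=[0.01,0,0.04,0,0,0,0.1,0,0,0.02,0,0,0,-1,0,0,0,0,0,0,-1,0,0,0,0,0,0,-1,0,0,0,0,0,0,-1,0,0,0,0,0,0,-1],
  squeeze=50,
)

```text
t: 14.0
eef_pos: [491.9, -297.6, 25.3]
ee_rot: [0.002, -0.111, 0.994, -0.0]
contact_force: [-0.6, -0.7, 0.0]
gripper_width: 24.8
```

Run:
```python
from H import *
p,R,o=tool();print(p,R.round(4).tolist(),o["contact_force"])
im=env.capture("wrist"); cv2.imwrite("pics/w9.png",im[:,:,::-1])
plan([492,-297,130],Rd(.214),g=-1)
```

```text
[ 491.91025111 -297.64716774   25.28332567] [[-0.9754, -0.2204, 0.0032], [-0.2204, 0.9754, -0.0001], [-0.0031, -0.0008, -1.0]] [-0.64111704 -0.66190227  0.02679069]
d [  0.    0.6 104.7] rot deg [-0.   0.2  0.5] rows 3 width 25.1 F [-0.6 -0.1  0.3] t 14.05
-0.004,0.004,-0.873,-0.000,0.001,0.002,-1.000
-0.003,0.005,-0.873,-0.000,0.001,0.002,-1.000
-0.002,0.005,-0.873,-0.000,0.001,0.002,-1.000
```

View pics/w9.png

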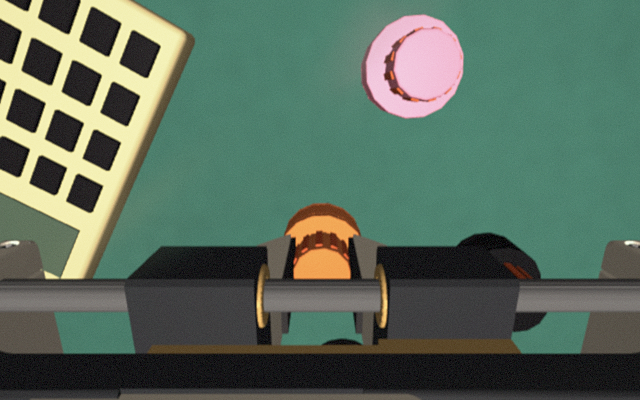

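Run:
```python
from H import *
im=cv2.imread("pics/w9.png"); cv2.imwrite("pics/w9c.png",cv2.resize(im[190:300,260:385],None,fx=5,fy=5,interpolation=cv2.INTER_CUBIC))
p,R,o=tool();K,Rc,t=wrist_cam(p,R)
a=np.linspace(0,2*np.pi,200)
for dx in(-2,0,2,4):
  out=[]
  for r,z in((21,0),(21,22),(13,22)):
    c=p-np.array([0,0,p[2]])+dx*R[:,0]
    P=np.array([proj(K,Rc,t,c+[r*np.cos(b),r*np.sin(b),z]) for b in a])
    out.append((P[:,1].min().round(1),P[:,0].min().round(1),P[:,0].max().round(1)))
  print(dx,out)
```

```text
-2 [(np.float64(204.8), np.float64(285.4), np.float64(361.4)), (np.float64(218.8), np.float64(281.0), np.float64(366.1)), (np.float64(234.4), np.float64(297.2), np.float64(349.9))]
0 [(np.float64(201.3), np.float64(285.3), np.float64(361.5)), (np.float64(214.8), np.float64(280.9), np.float64(366.3)), (np.float64(230.5), np.float64(297.1), np.float64(350.0))]
2 [(np.float64(197.7), np.float64(285.1), np.float64(361.6)), (np.float64(210.9), np.float64(280.7), np.float64(366.4)), (np.float64(226.7), np.float64(297.1), np.float64(350.1))]
4 [(np.float64(194.0), np.float64(285.0), np.float64(361.8)), (np.float64(206.8), np.float64(280.6), np.float64(366.6)), (np.float64(222.7), np.float64(297.0), np.float64(350.2))]
```

View pics/w9c.png

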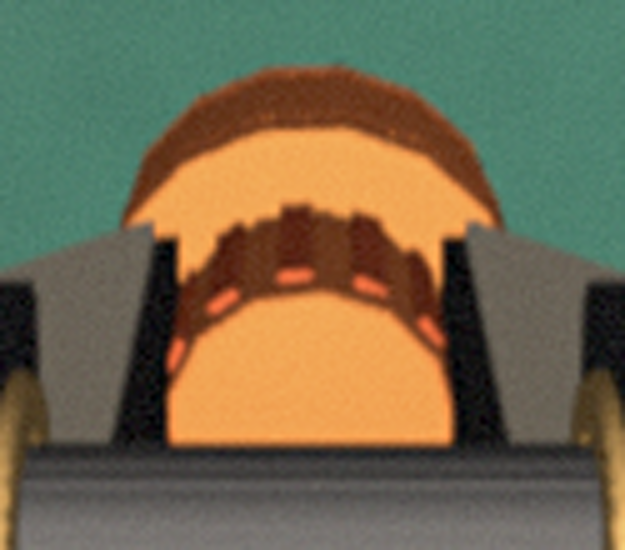

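The cap is gripped with its boss centred in the pads, offset under 1 mm. I'll lift it, then measure the spigot.

Emit:
arm_command(
  moves=[0,0,-0.4,0,0,0,-1,0,0,-0.8,0,0,0,-1,0,0,-0.9,0,0,0,-1,0,0,-0.9,0,0,0,-1,0,0,-0.3,0,0,0,-1],
)

```text
t: 14.55
eef_pos: [490.1, -296.4, 163.5]
ee_rot: [-0.0, -0.111, 0.994, 0.001]
contact_force: [-0.0, -0.5, -0.4]
gripper_width: 24.8
```

Run:
```python
from H import *
print(tool()[0],tool()[2]["gripper_width"])
im=env.capture("scene"); cv2.imwrite("pics/s10f.png",im[:,:,::-1]); cv2.imwrite("pics/s10.png",cv2.resize(im[180:270,310:410,::-1],None,fx=6,fy=6,interpolation=cv2.INTER_CUBIC))
im=env.capture("top"); cv2.imwrite("pics/t10f.png",im[:,:,::-1]); cv2.imwrite("pics/t10.png",cv2.resize(im[110:200,275:375,::-1],None,fx=6,fy=6,interpolation=cv2.INTER_CUBIC))
```

```text
[ 490.12863915 -296.40873673  163.48388699] 24.82402306103804
```

View pics/s10.png

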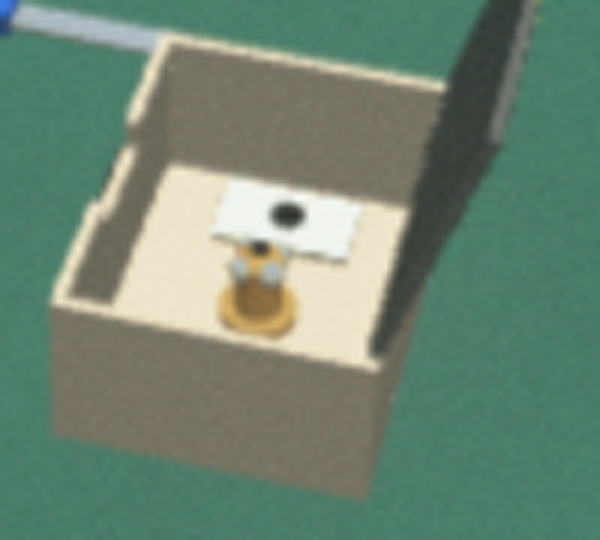

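View pics/t10.png

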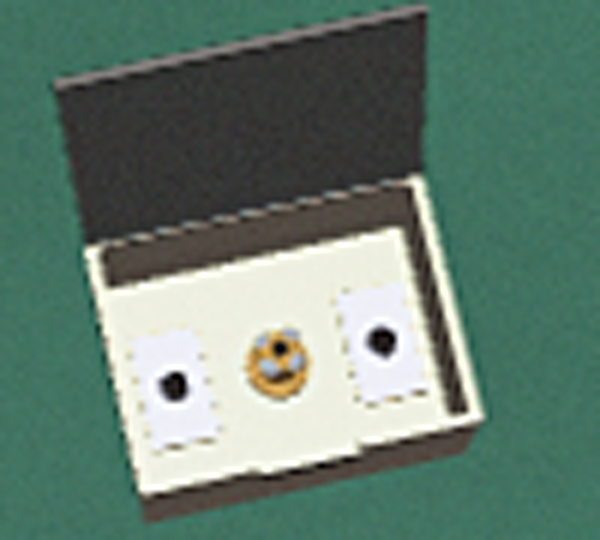

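Run:
```python
from H import *
f=lambda x,y,s,ox,oy:np.array([(x+.5)/s-.5+ox,(y+.5)/s-.5+oy])
a=f(261,247,6,310,180); b=f(280,348,6,275,110)
print(px2w("scene",a,44),px2w("top",b,44))
g=lambda X:np.r_[w2px("scene",X)-a,w2px("top",b*0+1 if 0 else X)-b]
r=least_squares(g,[658,-14,44]);print(r.x,r.fun)
# foot: scene crop ellipse outline x218..298,y~272-338 centre(258,307) at z~9 ; top foot x 247..312,y 328..400
print("foot",px2w("scene",f(258,306,6,310,180),10),px2w("top",f(279,364,6,275,110),10))
# rim corners z=76 top: (87,245)hinge-left? ,(420,180),(484,418),(142,493)
s,rr=fit2d([f(484,420,6,275,110),f(141,493,6,275,110)],[(-65,-85,76),(-65,85,76)],"top",[658,-14,.2]);print(s,rr)
```

```text
[657.37324035 -16.69663322  44.        ] [657.60757777 -14.39441108  44.        ]
[657.22479068 -14.94025236  42.59778489] [ 0.23618658 -0.05524479  0.16830819  0.24214384]
foot [657.54925574 -17.45359361  10.        ] [658.14577517 -14.91709504  10.        ]
[ 6.58492200e+02 -1.53959347e+01  2.06308463e-01] [[-0.09288529  0.02263028]
 [ 0.09161376 -0.0199374 ]]
```

Run:
```python
from H import *
T=np.array([657.4,-15.7])+18*U
print(T)
plan([*T,165],Rd(.214),g=-1)
```

```text
[674.98940656 -11.87733378]
d [185.4 284.4   3.3] rot deg [ 0.2 -0.   0.5] rows 10 width 24.5 F [0.8 0.2 0.1] t 14.65
-0.609,0.591,-0.007,0.000,-0.000,0.001,-1.000
-0.609,0.592,-0.007,0.000,-0.000,0.001,-1.000
-0.608,0.592,-0.007,0.000,-0.000,0.001,-1.000
-0.608,0.593,-0.007,0.000,-0.000,0.001,-1.000
-0.607,0.593,-0.007,0.000,-0.000,0.001,-1.000
-0.607,0.594,-0.007,0.000,-0.000,0.001,-1.000
-0.606,0.594,-0.008,0.000,-0.000,0.001,-1.000
-0.605,0.595,-0.008,0.000,-0.000,0.001,-1.000
-0.605,0.595,-0.008,0.000,-0.000,0.001,-1.000
-0.604,0.596,-0.008,0.000,-0.000,0.001,-1.000
```

Emit:
arm_command(
  moves=[-0.2,0.6,0,0,0,0,-1,-0.55,0.65,0,0,0,0,-1,-0.6,0.6,0,0,0,0,-1,-0.6,0.6,0,0,0,0,-1,-0.6,0.6,0,0,0,0,-1,-0.6,0.6,0,0,0,0,-1,-0.6,0.6,0,0,0,0,-1],
)

```text
t: 15.35
eef_pos: [591.4, -98.2, 150.7]
ee_rot: [-0.01, -0.104, 0.995, 0.003]
contact_force: [0.9, -0.8, -0.1]
gripper_width: 24.6
```

Run:
```python
from H import *
T=np.array([657.4,-15.7])+18*U
print(tool()[0])
plan([*T,165],Rd(.214),g=-1)
```

```text
[591.38224298 -98.20252225 150.66266353]
d [83.6 86.3 14.3] rot deg [ 0.4 -1.1 -0.3] rows 4 width 24.6 F [ 0.9 -0.8 -0.1] t 15.35
-0.621,0.420,-0.098,0.001,-0.003,-0.001,-1.000
-0.622,0.419,-0.096,0.001,-0.003,-0.001,-1.000
-0.623,0.418,-0.094,0.001,-0.003,-0.001,-1.000
-0.624,0.417,-0.092,0.001,-0.003,-0.001,-1.000
```

Emit:
arm_command(
  moves=[-0.4,0.3,-0.2,0.001,-0.003,0,-1,-0.5,0.35,-0.2,0.001,-0.003,0,-1,-0.35,0.35,-0.1,0,0,0,-1,-0.1,0.1,0,0,0,0,-1,0,0,0,0,0,0,-1,0,0,0,0,0,0,-1],
)

```text
t: 15.95
eef_pos: [634.2, -37.7, 165.0]
ee_rot: [-0.01, -0.107, 0.994, 0.003]
contact_force: [0.8, -0.4, 0.0]
gripper_width: 24.8
```

Run:
```python
from H import *
T=np.array([657.4,-15.7])+18*U
p,R,o=tool();print(p,R[:,2])
im=env.capture("wrist"); cv2.imwrite("pics/w11.png",im[:,:,::-1])
K,Rc,t=wrist_cam(p,R);print(proj(K,Rc,t,[657.5,-15.7,44.5]))
plan([*T,165],Rd(.214),g=-1)
```

```text
[634.15557052 -37.71631114 165.04333227] [-0.01964924  0.00413053 -0.9997984 ]
[341.51647958 226.58775506]
d [41.1 26.3  0.1] rot deg [ 0.5 -1.1 -0. ] rows 2 width 24.9 F [-0.7  0.2  1. ] t 16.0
-0.571,0.212,-0.010,0.003,-0.006,-0.000,-1.000
-0.571,0.212,-0.005,0.003,-0.006,-0.000,-1.000
```

View pics/w11.png

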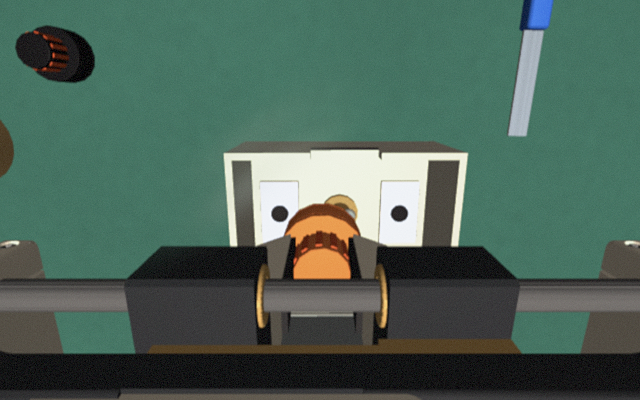

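Emit:
arm_command(
  moves=[-0.4,0.1,0,0.003,-0.006,0,-1,-0.4,0.1,0,0.002,-0.005,0,-1,-0.15,0.05,0,0,0,0,-1,0,0,0,0,0,0,-1,0,0,0,0,0,0,-1],
)

```text
t: 16.5
eef_pos: [671.6, -22.5, 164.0]
ee_rot: [-0.0, -0.104, 0.995, -0.001]
contact_force: [-0.9, -0.0, -0.4]
gripper_width: 24.9
```

Run:
```python
from H import *
p,R,o=tool();print(p,R[:,2])
im=env.capture("wrist"); cv2.imwrite("pics/w12.png",im[:,:,::-1])
cv2.imwrite("pics/w12c.png",cv2.resize(im[130:230,255:405,::-1],None,fx=5,fy=5,interpolation=cv2.INTER_CUBIC))
K,Rc,t=wrist_cam(p,R);print(proj(K,Rc,t,[657.5,-15.7,44.5]))
```

```text
[671.57278416 -22.50167008 164.03298255] [-2.91993896e-04 -1.88636518e-03 -9.99998178e-01]
[335.13987379 177.33978185]
```

View pics/w12c.png

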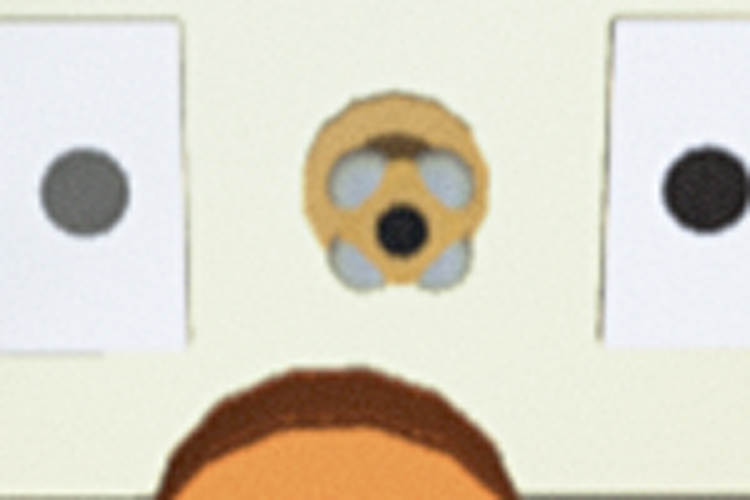

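Run:
```python
from H import *
p,R,o=tool()
K,Rc,t=wrist_cam(p,R);X=ray(K,Rc,t,(335,175.6),44.5);print(X)
# same estimator applied to the cap on desk: wrist said at (298.8,220.5) earlier
T=np.array([657,-15.8])
plan([*T,75],Rd(.214),g=-1,n=4)
```

```text
[656.03192521 -16.07102275  44.5       ]
d [-14.5   6.7 -89. ] rot deg [-0.1 -0.  -0.3] rows 4 width 24.6 F [-0.5 -0.2 -0.2] t 16.55
0.079,0.060,0.556,-0.000,-0.000,-0.001,-1.000
0.079,0.060,0.556,-0.000,-0.000,-0.001,-1.000
0.079,0.060,0.556,-0.000,-0.000,-0.001,-1.000
0.079,0.060,0.556,-0.000,-0.000,-0.001,-1.000
```

Emit:
arm_command(
  moves=[0.1,0.08,0.3,0,0,0,-1,0.1,0.08,0.5,0,0,0,-1,0.08,0,0.5,0,0,0,-1,0,0,0.4,0,0,0,-1,0,0,0.1,0,0,0,-1,0,0,0,0,0,0,-1],
  squeeze=60,
)

```text
t: 17.15
eef_pos: [655.9, -19.1, 87.1]
ee_rot: [-0.001, -0.104, 0.995, -0.001]
contact_force: [-0.2, 0.1, -0.7]
gripper_width: 24.4
```

Run:
```python
from H import *
plan([656.8,-15.8,76],Rd(.214),g=-1,n=2)
p,R,o=tool();print(p,R[:,2])
```

```text
d [  0.9   3.3 -11.1] rot deg [-0.1 -0.2 -0.3] rows 2 width 24.4 F [-0.2  0.1 -0.7] t 17.15
-0.020,0.039,0.138,-0.001,-0.001,-0.002,-1.000
-0.020,0.039,0.138,-0.001,-0.001,-0.002,-1.000
[655.90600377 -19.14894612  87.05096342] [-0.00234692 -0.00242691 -0.9999943 ]
```

Emit:
arm_command(
  moves=[-0.03,0.07,0.1,0,-0.001,0,-1,-0.01,0.02,0.1,0,0,0,-1,0,0,0.05,0,0,0,-1,0,0,0,0,0,0,-1],
)

```text
t: 17.55
eef_pos: [658.7, -14.7, 78.3]
ee_rot: [0.001, -0.104, 0.995, -0.001]
contact_force: [-1.1, -1.2, 0.1]
gripper_width: 24.7
```

Run:
```python
from H import *
plan([656.8,-15.8,66],Rd(.214),g=-1,n=2)
p,R,o=tool();print(p,R[:,2],o["contact_force"])
for n,c in(("scene",(170,270,300,400)),("top",(110,200,270,370))):
    im=env.capture(n); cv2.imwrite(f"pics/{n}13.png",cv2.resize(im[c[0]:c[1],c[2]:c[3],::-1],None,fx=6,fy=6,interpolation=cv2.INTER_CUBIC))
```

```text
d [ -1.9  -1.1 -12.3] rot deg [-0.1  0.1 -0.3] rows 2 width 24.7 F [-1.1 -1.2  0.1] t 17.55
0.026,-0.008,0.153,-0.001,0.001,-0.002,-1.000
0.026,-0.008,0.153,-0.001,0.001,-0.002,-1.000
[658.66652713 -14.74374015  78.27060216] [ 0.00295389 -0.00187748 -0.99999387] [-1.08722867 -1.16020722  0.1260008 ]
```

View pics/scene13.png

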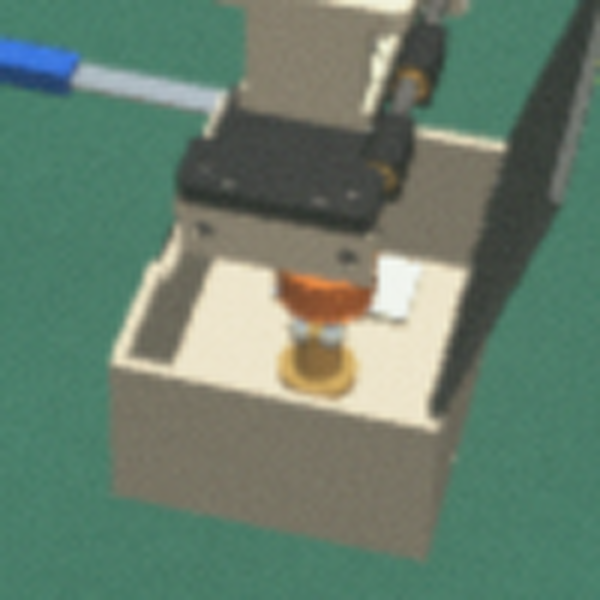

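In the scene crop the cap's skirt centre (327) lies about 2 mm to the right of the spigot axis (320), which agrees with the 2 mm offset in the numbers. I'll correct that, then descend.

Emit:
arm_command(
  moves=[0.045,-0.015,0.02,0,0,0,-1,0.01,0,0.08,0,0,0,-1,0,0,0.08,0,0,0,-1,0,0,0,0,0,0,-1],
)

```text
t: 18.05
eef_pos: [657.1, -16.3, 71.5]
ee_rot: [0.002, -0.104, 0.995, -0.001]
contact_force: [0.1, -0.0, 0.1]
gripper_width: 24.8
```

Run:
```python
from H import *
plan([656.8,-15.8,66],Rd(.214),g=-1,n=1)
p,R,o=tool();print(p,R[:,2],o["contact_force"],o["ft_torque"])
```

```text
d [-0.3  0.5 -5.5] rot deg [-0.2  0.2 -0.4] rows 1 width 24.8 F [ 0.1 -0.   0.1] t 18.05
0.004,0.014,0.138,-0.002,0.003,-0.004,-1.000
[657.06109981 -16.29283107  71.51362956] [ 0.00449961 -0.00221768 -0.99998742] [ 0.14785015 -0.00258721  0.09067363] [ 0.01688604 -0.01349658  0.0239094 ]
```

Emit:
arm_command(
  moves=[0,0.01,0.07,-0.001,0.002,0,-1,0,0,0.05,0,0,0,-1,0,0,0.04,0,0,0,-1],
)

```text
t: 18.35
eef_pos: [657.1, -16.0, 64.7]
ee_rot: [0.0, -0.104, 0.995, -0.001]
contact_force: [0.1, 0.5, -0.5]
gripper_width: 24.7
```

Run:
```python
from H import *
plan([656.8,-15.8,60],Rd(.214),g=-1,n=1)
p,R,o=tool();print(p,R[:,2],o["contact_force"],o["ft_torque"])
```

```text
d [-0.3  0.2 -4.7] rot deg [-0.1  0.  -0.4] rows 1 width 24.7 F [ 0.1  0.5 -0.5] t 18.35
0.008,0.006,0.117,-0.001,0.000,-0.004,-1.000
[657.13628418 -15.95452386  64.67310855] [ 0.00101049 -0.00124431 -0.99999872] [ 0.08226039  0.50896469 -0.54597839] [-0.0313184   0.05686504  0.02176108]
```

Emit:
arm_command(
  moves=[0,0,0.05,0,0,0,-1,0,0,0.07,0,0,0,-1,0,0,0.1,0,0,0,-1],
)

```text
t: 18.65
eef_pos: [659.1, -14.7, 60.5]
ee_rot: [0.002, -0.104, 0.995, -0.001]
contact_force: [-5.9, -1.0, 12.1]
gripper_width: 24.6
```

Run:
```python
from H import *
p,R,o=tool();print(p,R[:,2],o["contact_force"],o["ft_torque"])
```

```text
[659.07641029 -14.70002736  60.45877428] [ 0.00431189 -0.00101333 -0.99999019] [-5.91666128 -1.04613169 12.09637702] [-0.1116642   1.66519638  0.02333911]
```

Emit:
arm_command(
  moves=[0.04,-0.02,0.1,0,0.002,0,-1,0.03,-0.01,0.12,0,0,0,-1],
)

```text
t: 18.85
eef_pos: [656.9, -15.4, 53.0]
ee_rot: [0.001, -0.104, 0.995, -0.001]
contact_force: [-0.5, 0.1, 0.1]
gripper_width: 24.7
```

Run:
```python
from H import *
p,R,o=tool();print(p,R[:,2],o["contact_force"],o["ft_torque"],o["gripper_width"])
```

```text
[656.94644206 -15.35384957  52.97972145] [ 0.00242523 -0.00109537 -0.99999646] [-0.51438408  0.14386435  0.07125745] [ 0.03596622 -0.00670492  0.04266679] 24.65023189484945
```

It clicked: the force fell from 12 N to 0 and the TCP dropped to 53. I'll keep pressing to fully home, which should be at about 49.

Emit:
arm_command(
  moves=[0,0,0.06,0,0,0,-1,0,0,0.1,0,0,0,-1,0,0,0.12,0,0,0,-1],
)

```text
t: 19.15
eef_pos: [657.2, -15.5, 48.4]
ee_rot: [0.001, -0.104, 0.995, -0.002]
contact_force: [-20.3, -0.4, 50.7]
gripper_width: 24.6
```

Run:
```python
from H import *
p,R,o=tool();print(p,R[:,2],o["contact_force"],o["ft_torque"],o["gripper_width"])
```

```text
[657.18853405 -15.49045277  48.37428392] [ 0.00159467 -0.00344543 -0.99999279] [-20.29270657  -0.41642793  50.74435046] [-6.67266185e-02  4.54419811e+00 -1.81261585e-03] 24.62534368445948
```

Emit:
arm_command(
  moves=[0.02,0,0.05,0,0,0,-1,0.02,0,0.05,0,0,0,-1],
)

```text
t: 19.35
eef_pos: [656.7, -15.5, 48.8]
ee_rot: [0.002, -0.104, 0.995, -0.002]
contact_force: [-2.6, 0.5, 8.0]
gripper_width: 24.5
```

Run:
```python
from H import *
p,R,o=tool();print(p,R[:,2],o["contact_force"],o["ft_torque"],o["gripper_width"])
```

```text
[656.69809967 -15.53023908  48.79148039] [ 0.00415164 -0.00441505 -0.99998164] [-2.6126033   0.49806274  7.97226186] [ 0.18313719  0.6453432  -0.00081863] 24.500204126759396
```

Emit:
arm_command(
  moves=[0.01,0,0.075,0,0.001,0,-1,0.01,0,0.075,0,0,0,-1,0.01,0,0.075,0,0,0,-1],
)

```text
t: 19.65
eef_pos: [657.0, -15.5, 48.7]
ee_rot: [0.002, -0.104, 0.995, -0.004]
contact_force: [-10.2, -0.1, 22.9]
gripper_width: 24.4
```

Run:
```python
from H import *
p,R,o=tool();print(p,R[:,2],o["contact_force"],o["ft_torque"],o["gripper_width"])
```

```text
[656.95195584 -15.51538598  48.68326509] [ 0.00502142 -0.0070242  -0.99996272] [-10.24499349  -0.05043768  22.85058633] [ 0.04911715  2.06811426 -0.08077928] 24.393362109101144
```

Run:
```python
from H import *
for n in("scene","wrist","top","scene"):
    im=env.capture(n); o=env.get_obs(); print(o["t"],np.round(o["contact_force"],1),np.round(o["eef_pos"],2))
    cv2.imwrite(f"pics/{n}14.png",im[:,:,::-1])
s=cv2.imread("pics/scene14.png");cv2.imwrite("pics/s14c.png",cv2.resize(s[170:270,300:420],None,fx=6,fy=6,interpolation=cv2.INTER_CUBIC))
```

```text
19.7 [-9.2  0.9 22.5] [656.94 -15.46  48.66]
19.75 [-8.2  0.2 22.1] [656.95 -15.51  48.66]
19.8 [-9.5  0.5 21.9] [656.96 -15.5   48.66]
19.85 [-9.3  0.2 22.7] [656.96 -15.48  48.68]
```

View pics/s14c.png

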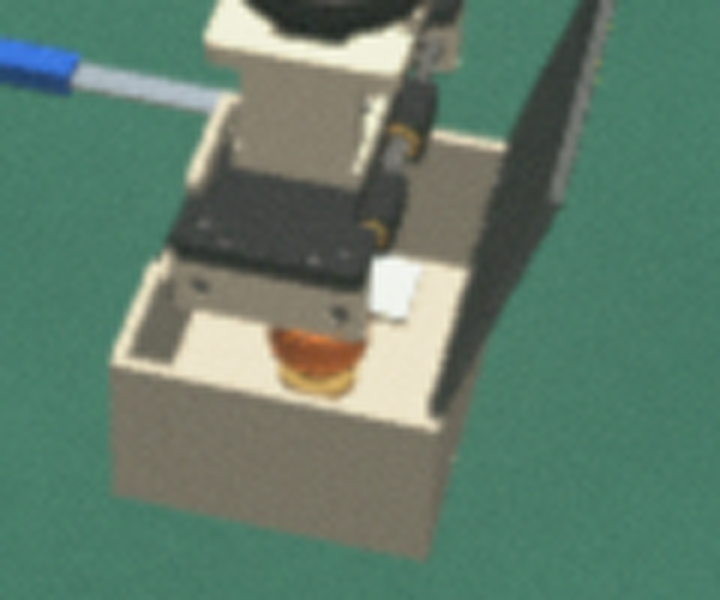

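View pics/wrist14.png

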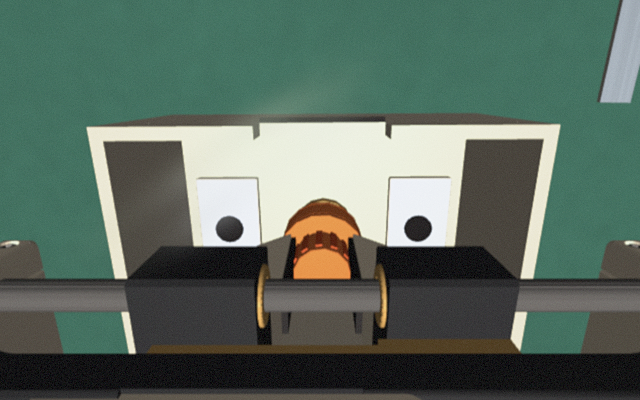

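View pics/top14.png

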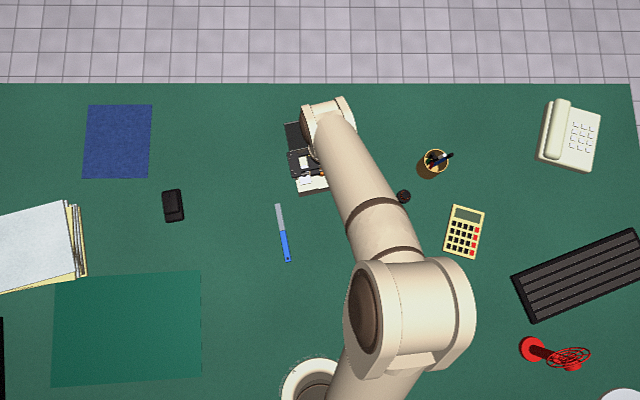

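The last pictures show the cap seated low on the spigot (crop 318,355), in the grip the same way as when I picked it up. The cover is past upright and the blade lies flat at (283,232). The mouse, calculator and pen pot are at the same pixels as at the start. The push holds steady at 22 N, so I'll hand in.

Run:
```python
from bench import env
print(env.finish_job()); o=env.get_obs(); print(o["t"],o["contact_force"],o["eef_pos"],o["gripper_width"])
```

```text
the job is handed in; nothing more can be done
None
the job is handed in; nothing more can be done
```

I did the whole job in the order asked and handed it in at 19.85 s.

- **Cover:** I slid the blade in at the notch and levered the cover up. I swung it with the blade to about 105°, where it stayed after the blade was withdrawn.
- **Blade:** I laid it flat on the desk to the left of the box. The wrist and top views showed it lying flat, well clear of the box.
- **Cap:** I gripped the orange cap by its boss and pressed it down over the spigot. The resistance rose to about 12 N, then fell to about 0 at the click. I kept pressing until the tool stopped at 48.7 mm. I expected about 49.3 mm at home, so the cap is home within the measuring error.
- **Final hold:** At hand-in the gripper still held the boss at a 60 N squeeze and was pressing down steadily at about 22 N. A sideways force of about 9 N remained.
- **Bystanders:** The mouse, calculator and pen pot showed at the same places in the top view as at the start.

While seating the cap, the push briefly reached about 51 N down and 20 N sideways. It went through the fingers on the cap, and I eased it off straight away. The cameras disagreed on the spigot's position by about 2 mm, so I used the average, and the cap went on without jamming.

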